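Take the bead jar from behind the buffer bottles to the mixer

TASK

The low wide bead jar in the rear row of the reagent deck, in the cooling block, has to go on the bench mixer. Stand the two tall bottles in front of it aside, upright in the white tray, lift the jar out and set it down in the mixer's cup, then put the bottles back, each squarely on the rubber pad of its own shape. Keep everything upright and leave the small vial beside the jar where it stands.

Things in the scene. Friction and masses are not known exactly. Their poses are not given: they have to be found in the camera images.
- bottle_square: Tall bottle of square section, 60 x 60 mm, 142 mm high, standing at the start on the square pad. Its x and y axes are square to its sides. White, straight body to 108 mm, shoulder to 118, then on its axis a round grey ribbed cap, 40 mm diameter, from 120 to 142 mm above the underside: take it by the cap. 0.15 to 0.35 kg. Origin: centre of its underside, z up.
- bottle_round: Tall bottle of round section, 66 mm diameter, 142 mm high, standing at the start on the round pad. White, straight body to 108 mm, shoulder to 118, then on its axis a round grey ribbed cap, 40 mm diameter, from 120 to 142 mm above the underside: take it by the cap. 0.15 to 0.35 kg. Origin: centre of its underside, z up.
- bottle_oblong: Tall bottle of oblong section, 64 mm along its x by 44 mm along its y, 142 mm high, standing at the start on the oblong pad. White, straight body to 108 mm, shoulder to 118, then on its axis a round grey ribbed cap, 40 mm diameter, from 120 to 142 mm above the underside: take it by the cap. 0.15 to 0.35 kg. Origin: centre of its underside, z up.
- pad_square: Square, 60 x 60 mm: fixed black rubber pad cut to the foot of that bottle, 3 mm thick, flat on the reagent deck. Origin: centre of its underside; the bottle stands 3 mm above it. Its x points to the rear row, roughly away from the robot. The three pads are the front row of the deck, 75 mm apart, in any order. The deck is a fixed aluminium plate 10 mm thick.
- pad_round: Round, 66 mm diameter: fixed black rubber pad cut to the foot of that bottle, 3 mm thick, flat on the reagent deck. Origin: centre of its underside; the bottle stands 3 mm above it. Its x points to the rear row, roughly away from the robot.
- pad_oblong: Oblong, 64 mm along its x, 44 along its y: fixed black rubber pad cut to the foot of that bottle, 3 mm thick, flat on the reagent deck. Origin: centre of its underside; the bottle stands 3 mm above it. Its x points to the rear row, roughly away from the robot.
- bead_jar: Jar to fetch: amber, 50 mm diameter; lid black, flat grey top, 53 mm diameter, 24 to 38 mm up. 0.06-0.1 kg. Origin: centre of underside. In a deck pocket 60 mm behind the pads' line, midway between two pads, whose bottles (70 mm from it) leave no finger room. Block around it as high as the lid, 44 mm front to back: the jar juts out front and rear, grip it there only (along the pads' x).
- vial: Small amber vial with a narrow black cap, in the other pocket, 75 mm beside the jar, to be left alone: 50 mm diameter up to 26 mm, cap 24 mm in diameter, 48 mm high. Origin: centre of its underside.
- tray: The side area: fixed open white plastic tray on the bench, 206 mm along its x by 130 mm along its y, walls 20 mm high and 3 mm thick, floor 3 mm thick. Origin at the centre of its underside. Two bottles fit side by side along its x, for instance 47 mm either side of the centre.
- mixer: Fixed white bench mixer, 120 mm wide, 70 mm high, with a control nose and knob on its -x side and a round black rubber platform on top. The platform carries an open cup 68 mm wide inside with a grey rim 8 mm high, into which the jar goes. Origin at the underside of the housing straight below the cup's centre; the cup's floor is 70 mm above the origin, its rim 78 mm.

How it is judged:
On the way, in this order (a step that is already met when the one before it is completed fails the run):
1. the two bottles in front of the jar stand upright in the tray, while the jar is still in its place (the third bottle is on its pad, or in the tray too) (distance of bead_jar from where it was at the start of the episode below 0.02 m and ((x of bottle_square in the frame of tray between -0.085 and 0.085 m and y of bottle_square in the frame of tray between -0.05 and 0.05 m and z of bottle_square in the frame of tray below 0.01 m and angle between bottle_square's own z axis and vertical below 0.07 rad and linear speed of bottle_square below 0.03 m/s) or ((horizontal distance between bottle_square and pad_square below 0.01 m and z of bottle_square in the frame of pad_square between -0.002 and 0.008 m and angle between bottle_square's own z axis and vertical below 0.07 rad and (angle between the x axis of bottle_square and the x axis of pad_square, either way round below 0.3 rad or angle between the x axis of bottle_square and the y axis of pad_square, either way round below 0.3 rad)) and horizontal distance between bottle_square and bead_jar above 0.105 m)) and ((x of bottle_round in the frame of tray between -0.085 and 0.085 m and y of bottle_round in the frame of tray between -0.05 and 0.05 m and z of bottle_round in the frame of tray below 0.01 m and angle between bottle_round's own z axis and vertical below 0.07 rad and linear speed of bottle_round below 0.03 m/s) or ((horizontal distance between bottle_round and pad_round below 0.01 m and z of bottle_round in the frame of pad_round between -0.002 and 0.008 m and angle between bottle_round's own z axis and vertical below 0.07 rad) and horizontal distance between bottle_round and bead_jar above 0.105 m)) and ((x of bottle_oblong in the frame of tray between -0.085 and 0.085 m and y of bottle_oblong in the frame of tray between -0.05 and 0.05 m and z of bottle_oblong in the frame of tray below 0.01 m and angle between bottle_oblong's own z axis and vertical below 0.07 rad and linear speed of bottle_oblong below 0.03 m/s) or ((horizontal distance between bottle_oblong and pad_oblong below 0.01 m and z of bottle_oblong in the frame of pad_oblong between -0.002 and 0.008 m and angle between bottle_oblong's own z axis and vertical below 0.07 rad and angle between the x axis of bottle_oblong and the x axis of pad_oblong, either way round below 0.3 rad) and horizontal distance between bottle_oblong and bead_jar above 0.105 m))), for 0.2 s.
2. the jar stands in the mixer's cup (horizontal distance between bead_jar and mixer below 0.012 m and z of bead_jar in the frame of mixer between 0.066 and 0.076 m and angle between bead_jar's own z axis and vertical below 0.07 rad), for 0.2 s.
At the end, for the whole second after the job is handed in: The jar stands upright on the floor of the mixer's cup (12 mm); each bottle stands upright on the pad of its own shape (10 mm; square and oblong turned with the pad within 0.3 rad); the vial is within 20 mm of where it stood; all released and at rest (all of step 2 and horizontal distance between bottle_square and pad_square below 0.01 m and z of bottle_square in the frame of pad_square between -0.002 and 0.008 m and angle between each of bottle_square, bottle_round, bottle_oblong's own z axis and vertical below 0.07 rad and (angle between the x axis of bottle_square and the x axis of pad_square, either way round below 0.3 rad or angle between the x axis of bottle_square and the y axis of pad_square, either way round below 0.3 rad) and horizontal distance between bottle_round and pad_round below 0.01 m and z of bottle_round in the frame of pad_round between -0.002 and 0.008 m and horizontal distance between bottle_oblong and pad_oblong below 0.01 m and z of bottle_oblong in the frame of pad_oblong between -0.002 and 0.008 m and angle between the x axis of bottle_oblong and the x axis of pad_oblong, either way round below 0.3 rad and distance of vial from where it was at the start of the episode below 0.02 m and angle between vial's own z axis and vertical below 0.1 rad and linear speed of each of bead_jar, vial, bottle_square, bottle_round, bottle_oblong below 0.02 m/s); the robot touches nothing.
It fails at once if a bottle, the jar or the vial is tipped by more than 0.5 rad (angle between any of bead_jar, vial, bottle_square, bottle_round, bottle_oblong's own z axis and vertical above 0.5 rad).
It fails at once if the vial is moved by more than 20 mm (distance of vial from where it was at the start of the episode above 0.02 m).
It also fails if it takes over 128 s, if anything falls off the work surface, if the arm or the gripper's body presses on something with over 40 N, if the wrist force passes 120 N, or if a joint passes its speed limit or range.

ROBOT

A 7-joint arm with a two-finger parallel gripper is mounted at the origin on the work surface. World frame = base frame: x ahead of the robot, y to its left, z up, the work surface at z = 0. Lengths are in m, angles in rad, forces in N, time in s.
With the tool pointing down it reaches from about 0.4 to 0.85 m from the base axis. Payload 4.5 kg.
Tool frame: the origin (TCP) lies at the very end of the fingers, on their centre line; the grasp point (between the pads) lies 19 mm behind it (env.tcp_to_grasp is the y of the grasp point in the tool frame, in m); y points along the fingers, x is the direction in which the jaws open and shut, and the axes are right-handed (so a half turn about y gives the same grasp; the last joint's range is limited). The gripper opens to 85 mm and grips with 20 to 120 N. Pads are 22 mm wide; open, the fingers measure 114 mm over their backs; the gripper's body (76 mm by 85 mm) begins 54 mm behind the grasp point. The pads swing forward as they close: fully open they stand 13 mm farther back than shut.
Start: joints at [1.209, 0.689, -0.195, 1.565, 0.157, 0.902, -0.215], TCP at [0.241, -0.577, 0.231] pointing down, gripper open.
Joint ranges: [-3.01, 3.01], [-0.46, 2.08], [-1.47, 1.51], [0.13, 2.56], [-1, 4.14], [0.04, 2.09], [-2.66, 2.66]. Speed limits (rad/s): [2.57, 2.57, 3.14, 3.14, 3.14, 3.14, 3.14].

INTERFACE

Orientations are given as a unit quaternion [x, y, z, w].
In Python, from plant import env, viewer gives the robot as it stands.
- The arm moves only by the tool jog_arm, never from a script. Its argument "commands" is one flat list of numbers, 6 for each row, row after row: the shift along the tool's x, y, z in units of 4 cm (1.0 is 4 cm), then the turn, a rotation vector about the tool's x, y, z in units of 0.08 rad (1.0 is 0.08 rad). In form: [x, y, z, wx, wy, wz, x, y, z, wx, wy, wz, ...]. A call has 1 to 8 rows; each row shifts and turns the commanded pose from where the row before left it, along the tool's axes as they then stand; what a row does not reach is not made up. A row lasts 1/10 s, in which the tool goes at most 50 mm and 8.59 degrees, less where a joint would pass 70% of its speed; a pose out of reach is approached as far as the arm can. A call with a number of a shift or a turn outside -1 to 1 is refused whole. A call with a gripper value outside its range is refused whole. "claw" is the closure, from 0 (fully open) to 1 (shut), set as the call begins (left out, the last holds). The fingers move at their own pace and stop on an object; "grip_force" is the grip in N (left out, the last holds). Time passes only in rows, so rows that do not move let the fingers close. It gives the time, the measured TCP pose, the force and the opening at its end, in the units of the state.
- env.read_state(): the state, without advancing time (a new reading comes with each control period).
- viewer.snapshot(name): name is "scene" or "top"; returns a dict with "frame" (400x640x3 uint8, blue, green, red), "intrinsics" (3x3 intrinsics, pixels), "distortion" ([k1, k2, p1, p2, k3] as OpenCV has them; the pictures are not rectified), "position" and "attitude" of the camera in the world. Camera axes: x right, y up, looking along -z (the intrinsics and any distortion apply to the point x, -y, -z); pixel columns grow to the right and rows downward; lengths in m; the calibration is good to about 2 mm. A picture is of the moment at which its call begins. There is no depth.
- env.job_done(): hands the job in, once; it reports no verdict.
The state is a dict: "time_s": time; "joint_pos": joint angles; "qd": joint speeds; "joint_efforts": joint torques, N m; "tcp_pos": TCP position; "orientation": TCP orientation; "ft_force": force on the tool from outside, world axes, zero at the start; "moment": the same for the moment, N m; "finger_gap": finger opening in m.
Only numpy, scipy, OpenCV 4.12 (cv2) and the standard library are available. Lean on these libraries where they do the work, as an engineer would, in place of code of your own. Each camera call takes 0.05 s, during which the arm holds its last target.

## Working session

There is one attempt and no reset: what is moved stays moved. The work goes in short steps, Python scripts to look and compute and a tool call to move; the robot and the scene stay as the last step left them, time stands still between calls to the robot, and variables do not carry over. Pictures are saved under pics/ and viewed, and the job is handed in when it is done.

Besides the shell and the picture viewer there is one more tool, called after "Call:" as name(argument=value, ...), one argument or row to a line, values as JSON. jog_arm: Moves the arm, as the interface text tells. Shifts and turns lie within -1 to 1; 1 stands for 4 cm of shift or 0.08 rad of turn. Its arguments: {"type":"object","properties":{"commands":{"type":"array","items":{"type":"number"}},"claw":{"type":"number"},"grip_force":{"type":"number"}},"required":["commands"]}

```bash
ls; mkdir -p pics; python3 - <<'E'
from plant import env, viewer
import cv2
for n in("scene","top"):
    s=viewer.snapshot(n); cv2.imwrite(f"pics/{n}0.png",s["frame"]); print(n,s["intrinsics"],s["distortion"],s["position"],s["attitude"])
print(env.read_state(), env.tcp_to_grasp)
E
```

```text
pics
scene [[421.13649561   0.         312.4693154 ]
 [  0.         421.13649561 193.05188453]
 [  0.           0.           1.        ]] [0.03273829 0.         0.         0.         0.        ] [0.91119499 0.41502464 0.96617735] [0.09404198 0.2540795  0.89929075 0.34333055]
top [[460.29094443   0.         316.4021161 ]
 [  0.         460.29094443 195.07057541]
 [  0.           0.           1.        ]] [-0.00207439  0.          0.          0.          0.        ] [ 0.27801911 -0.00397632  1.17214997] [-0.07487294  0.07498544  0.72046089 -0.68535198]
{'time_s': 0.1, 'joint_pos': array([ 1.20881108,  0.68989742, -0.19450056,  1.56624804,  0.15729194,
        0.9025348 , -0.21509473]), 'qd': array([ 0.00024214, -0.00145967, -0.00045114, -0.00203648,  0.00047091,
        0.00149838,  0.00092084]), 'joint_efforts': array([-3.10490926e-03, -5.40604770e+01, -1.27170626e+00, -1.58986080e+01,
        9.25540924e-03,  4.40613250e-03,  3.18308503e-05]), 'tcp_pos': array([ 0.24067557, -0.57615395,  0.23056331]), 'orientation': array([-0.58826348,  0.39244612, -0.39139636,  0.58884719]), 'ft_force': array([-0.31189407, -0.20869599,  0.48055577]), 'moment': array([0.01720172, 0.01722332, 0.06377708]), 'finger_gap': 0.08545019530539609} -0.0187
```

View pics/scene0.png

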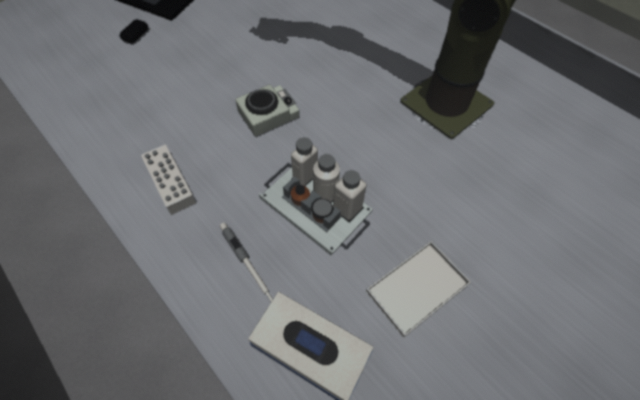

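View pics/top0.png

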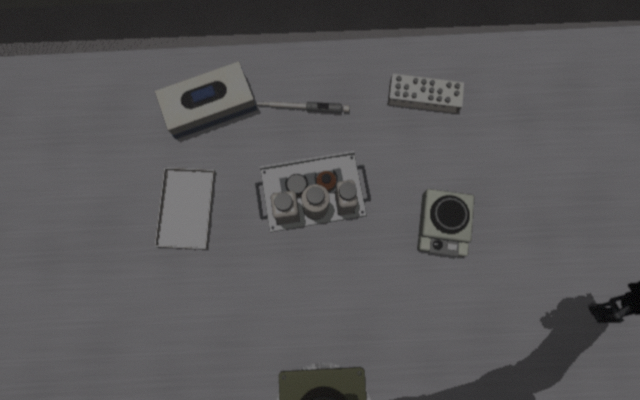

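```bash
cat > h.py <<'E'
import numpy as np, cv2
from scipy.spatial.transform import Rotation as R
from plant import env, viewer
def cal(s):
    M=R.from_quat(s["attitude"]).as_matrix()@np.diag([1,-1,-1.])
    return np.array(s["intrinsics"]),np.array(s["distortion"]),np.array(s["position"]),M
def proj(s,P):
    K,d,p,M=cal(s); P=np.atleast_2d(np.array(P,float)); rv=cv2.Rodrigues(M.T)[0]
    return cv2.projectPoints(P,rv,-M.T@p,K,d)[0].reshape(-1,2)
def ray(s,uv,z):
    K,d,p,M=cal(s); n=cv2.undistortPoints(np.array(uv,float).reshape(-1,1,2),K,d).reshape(-1,2)
    D=np.c_[n,np.ones(len(n))]@M.T
    return p+D*((z-p[2])/D[:,2])[:,None]
def crop(s,x,y,w,h,k,name,gain=2.0):
    im=np.clip(s["frame"][y:y+h,x:x+w].astype(float)*gain,0,255).astype(np.uint8)
    im=cv2.resize(im,None,fx=k,fy=k,interpolation=cv2.INTER_CUBIC)
    cv2.imwrite(f"pics/{name}.png",im)
E
python3 - <<'E'
from h import *
t=viewer.snapshot("top"); c=viewer.snapshot("scene")
crop(t,250,145,130,95,6,"t1",2.2); crop(c,255,130,125,125,4.8,"c1",1.5)
crop(t,410,180,75,85,7,"t2",2); crop(t,150,160,75,95,6,"t3",2)
crop(c,230,95,75,45,8,"c2",1.5); crop(c,360,235,115,105,5,"c3",1.3)
E
```

```text
(no output)
```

View pics/t1.png

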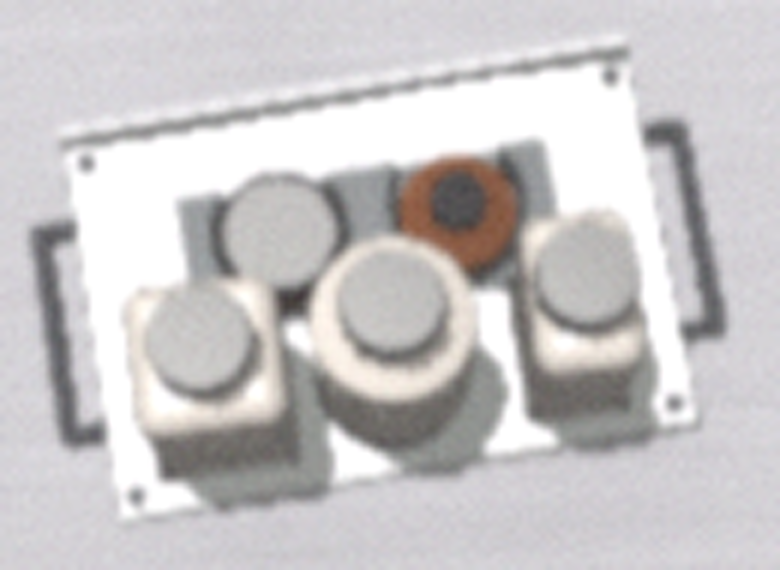

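View pics/c1.png

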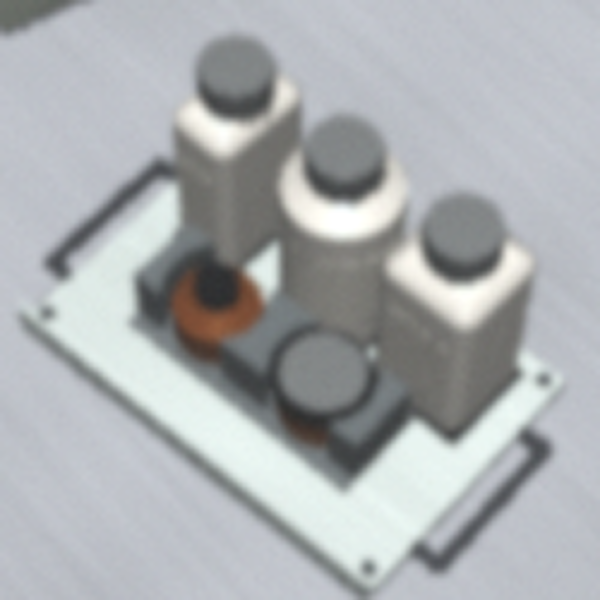

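View pics/t2.png

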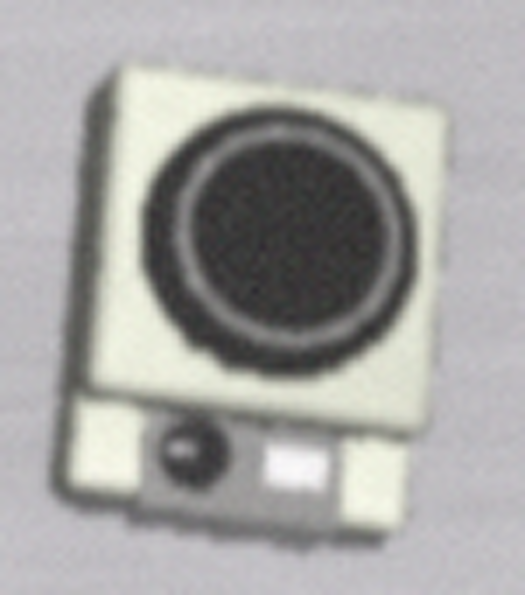

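View pics/t3.png

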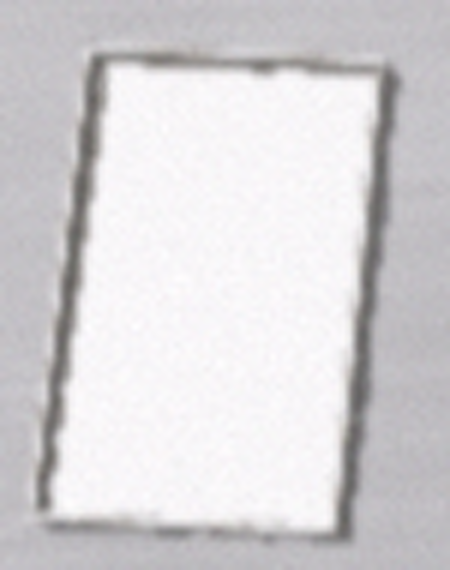

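View pics/c2.png

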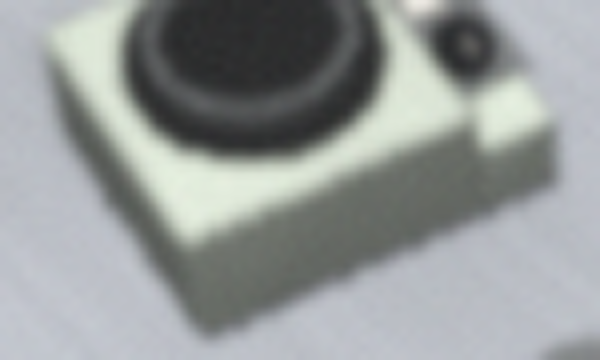

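View pics/c3.png

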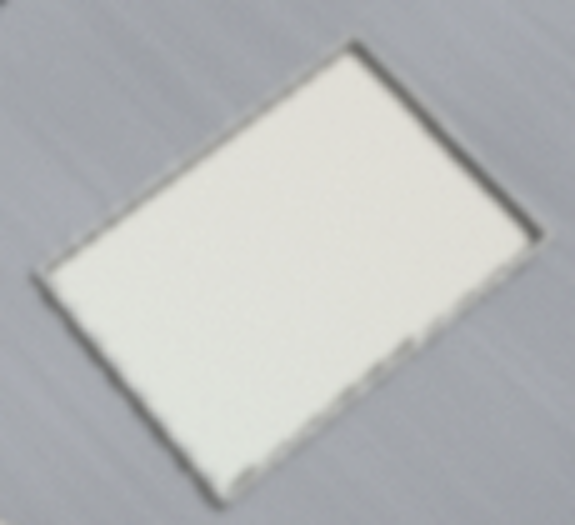

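```bash
cat >> h.py <<'E'
def up(pts,x0,y0,k): return (np.array(pts,float)+.5)/k-.5+[x0,y0]
def draw(s,polys,x,y,w,h,k,name,gain=2.0):
    im=np.clip(s["frame"][y:y+h,x:x+w].astype(float)*gain,0,255).astype(np.uint8)
    im=cv2.resize(im,None,fx=k,fy=k,interpolation=cv2.INTER_CUBIC)
    for P in polys:
        q=(proj(s,P)-[x,y]+.5)*k-.5
        cv2.polylines(im,[np.round(q*8).astype(np.int32)],True,(0,0,255),1,cv2.LINE_AA,3)
    cv2.imwrite(f"pics/{name}.png",im)
def circ(c,z,r):
    a=np.linspace(0,2*np.pi,60,endpoint=False); return np.c_[c[0]+r*np.cos(a),c[1]+r*np.sin(a),0*a+z]
def rect(c,z,lx,ly,yaw):
    p=np.array([[1,1],[-1,1],[-1,-1],[1,-1]])*[lx/2,ly/2]; co,si=np.cos(yaw),np.sin(yaw)
    return np.c_[p@np.array([[co,si],[-si,co]])+np.array(c)[:2],[z]*4]
E
python3 - <<'E'
from h import *
t=viewer.snapshot("top"); c=viewer.snapshot("scene")
caps=ray(t,up([(201,340),(391,301),(588,272)],250,145,6),.155); print("caps",caps)
print(np.linalg.norm(np.diff(caps,axis=0),axis=1))
d=caps[0]-caps[2]; print("yaw row", np.arctan2(d[1],d[0])-np.pi/2)
for z in(.048,.055): print("jar",ray(t,up([(280,234)],250,145,6),z))
print("mix",ray(t,up([(289,234)],410,180,7),.078))
tr=ray(t,up([(95,55),(392,65),(345,535),(42,515)],150,160,6),.02); print("tray",tr,tr.mean(0))
print(np.linalg.norm(tr-np.roll(tr,1,axis=0),axis=1))
tc=ray(c,up([(352,38),(545,235),(222,505),(37,275)],360,235,5),.02); print("tray c",tc,tc.mean(0))
dc=ray(t,up([(86,163),(610,76),(675,403),(137,496)],250,145,6),.01); print("deckscrews",dc,dc.mean(0))
E
```

```text
caps [[ 0.48677923  0.06612474  0.155     ]
 [ 0.49815283 -0.00592139  0.155     ]
 [ 0.50558706 -0.08074935  0.155     ]]
[0.07293836 0.07519635]
yaw row 0.12736100371455072
jar [[0.5523267  0.03890135 0.048     ]]
jar [[0.55061861 0.03863435 0.055     ]]
mix [[ 0.45335889 -0.33125288  0.078     ]]
tray [[0.6159697  0.37789628 0.02      ]
 [0.60493938 0.24930726 0.02      ]
 [0.40294028 0.26950031 0.02      ]
 [0.41759355 0.39612898 0.02      ]] [0.51036073 0.32320821 0.02      ]
[0.19921227 0.12906124 0.2030059  0.12747367]
tray c [[0.40982006 0.27714935 0.02      ]
 [0.42084723 0.40085804 0.02      ]
 [0.62348784 0.38314523 0.02      ]
 [0.61005028 0.2583222  0.02      ]] [0.51605135 0.3298687  0.02      ]
deckscrews [[ 0.59765416  0.12347403  0.01      ]
 [ 0.62541521 -0.1069186   0.01      ]
 [ 0.47891361 -0.12512841  0.01      ]
 [ 0.4504231   0.10555565  0.01      ]] [ 0.53810152 -0.00075433  0.01      ]
```

```bash
cat > ov.py <<'E'
from h import *
import sys
def deckpolys(o,yaw,jz=.0):
    # o = centre pad (round) ; u rear dir, v = along row left
    u=np.array([np.cos(yaw),np.sin(yaw)]); v=np.array([-u[1],u[0]]); o=np.array(o)
    P=[]
    for i in(1,0,-1):
        b=o+v*.075*i; P+= [circ(b,.155,.02),circ(b,.133,.02)]
    P.append(rect(o+v*.075,.121,.06,.06,yaw));P.append(rect(o+v*.075,.013,.06,.06,yaw)); P.append(circ(o,.121,.033));P.append(circ(o,.013,.033)); P.append(rect(o-v*.075,.121,.064,.044,yaw));P.append(rect(o-v*.075,.013,.064,.044,yaw))
    j=o+v*.0375+u*.06; P+=[circ(j,.048+jz,.0265)]
    w=o-v*.0375+u*.06; P+=[circ(w,.058+jz,.012),circ(w,.036+jz,.025)]
    return P
def traypolys(c,yaw): return [rect(c,.02,.206,.13,yaw),rect(c,.003,.2,.124,yaw),rect(c,0,.206,.13,yaw)]
def mixpolys(c): return [circ(c,.078,.034),circ(c,.07,.034)]
if __name__=="__main__":
    t=viewer.snapshot("top"); c=viewer.snapshot("scene")
    P=deckpolys([.4975,-.0065],.122)
    draw(t,P,250,145,130,95,6,"ot1",2.2); draw(c,P,255,130,125,125,4.8,"oc1",1.5)
    T=traypolys([.513,.326],-.09+np.pi*0); draw(t,T,150,160,75,95,6,"ot3",1.6); draw(c,T,360,235,115,105,5,"oc3",1.1)
    M=mixpolys([.4534,-.3313]); draw(t,M,410,180,75,85,7,"ot2"); draw(c,M,230,75,75,60,8,"oc2",1.5)
E
python3 ov.py
cat > mont.py <<'E'
import cv2,sys,numpy as np
ims=[cv2.imread(f"pics/{n}.png") for n in sys.argv[2:]]
H=max(i.shape[0] for i in ims); ims=[cv2.copyMakeBorder(i,0,H-i.shape[0],0,8,cv2.BORDER_CONSTANT) for i in ims]
m=np.hstack(ims); f=min(1,800/m.shape[1],600/m.shape[0]); cv2.imwrite(f"pics/{sys.argv[1]}.png",cv2.resize(m,None,fx=f,fy=f,interpolation=cv2.INTER_AREA))
E
python3 mont.py m1 ot3 oc3; python3 mont.py m2 ot2 oc2
```

```text
(no output)
```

View pics/ot1.png

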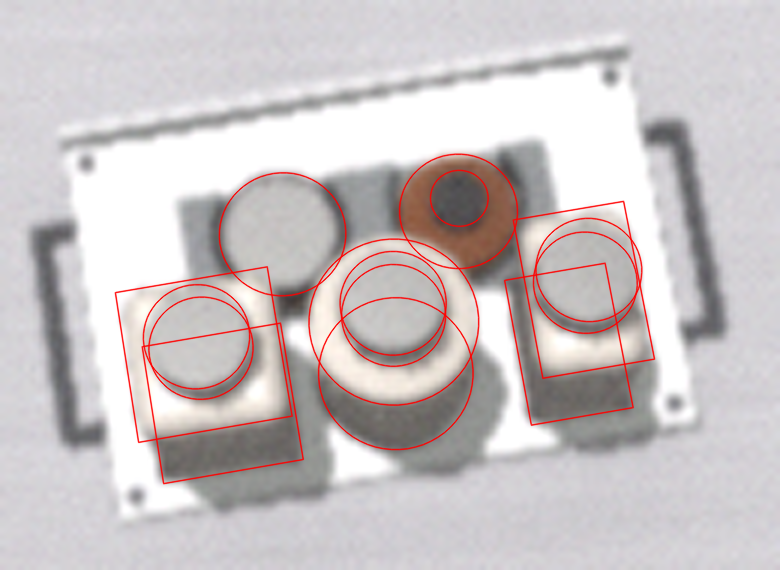

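View pics/oc1.png

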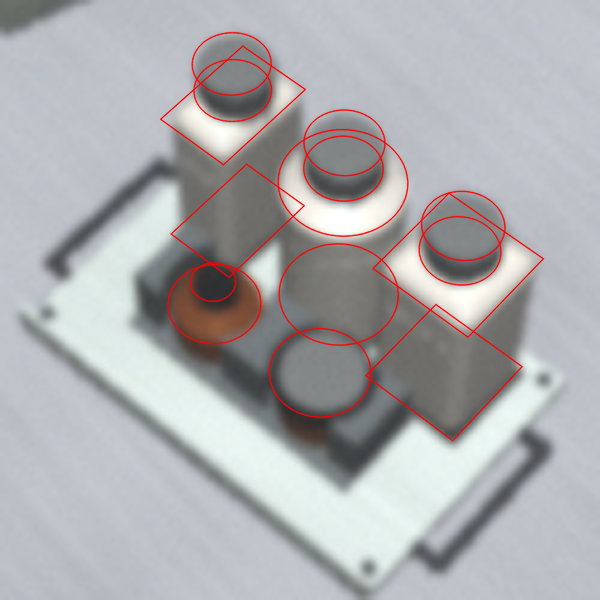

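View pics/m1.png

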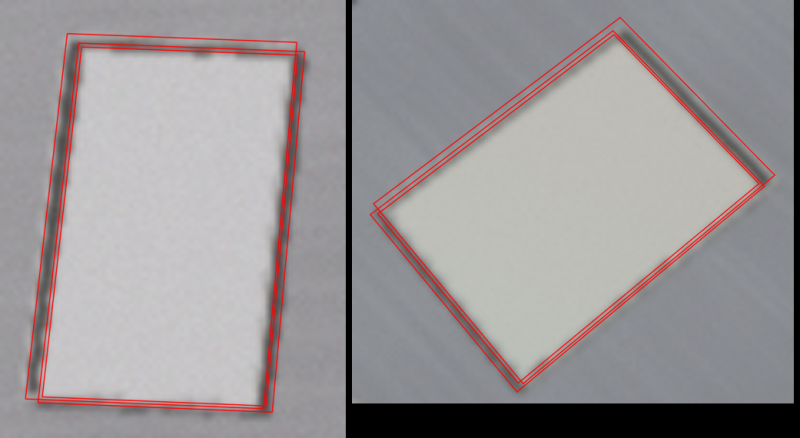

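View pics/m2.png

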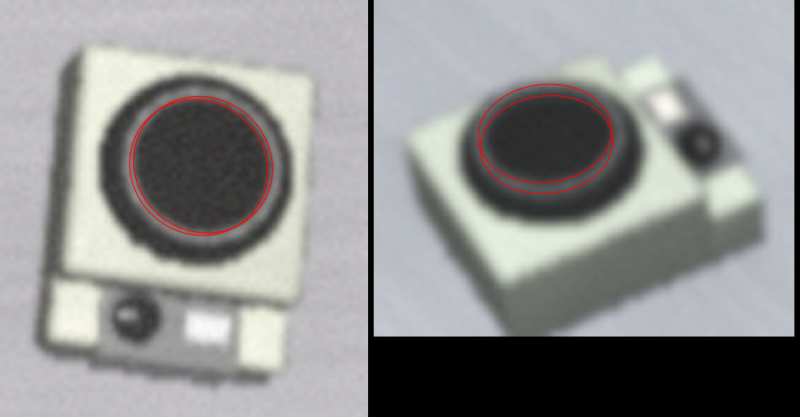

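```bash
cat > go.py <<'E'
from h import *
import sys
def plan(target,yaw):
    s=env.read_state(); Rm=R.from_quat(s["orientation"]); 
    # desired: tool y down, x axis horizontal along yaw or yaw+pi
    best=None
    for a in(yaw,yaw+np.pi):
        x=np.array([np.cos(a),np.sin(a),0]); y=np.array([0,0,-1.]); z=np.cross(x,y)
        Rd=R.from_matrix(np.c_[x,y,z]); rv=(Rm.inv()*Rd).as_rotvec()
        if best is None or np.linalg.norm(rv)<np.linalg.norm(best[0]): best=(rv,Rd)
    rv,Rd=best; d=np.array(target)-s["tcp_pos"]
    print("t",round(s["time_s"],2),"tcp",s["tcp_pos"].round(4),"gap",round(s["finger_gap"],4),"F",s["ft_force"].round(1))
    print("turn units",(rv/.08).round(2),"q7",s["joint_pos"][6].round(2))
    print("shift units in current frame",(Rm.inv().apply(d)/.04).round(3)," in goal frame",(Rd.inv().apply(d)/.04).round(3))
    print("axes x,y,z:",Rm.as_matrix().T.round(3).tolist())
if __name__=="__main__":
    a=[float(v) for v in sys.argv[1:]]; plan(a[:3],a[3] if len(a)>3 else .122)
E
python3 go.py .489 .068 .25
```

```text
t 0.4 tcp [ 0.241  -0.5766  0.2312] gap 0.0854 F [ 0.  -0.3 -0.3]
turn units [ -0.   -16.21  -0.  ] q7 -0.22
shift units in current frame [-12.479  -0.468  11.935]  in goal frame [ 8.116 -0.47  15.241]
axes x,y,z: [[0.386, -0.923, -0.0], [-0.0, 0.0, -1.0], [0.923, 0.386, -0.0]]
```

Call:
jog_arm(
  commands=[-0.2,0,1,0,-1,0,-0.2,0,1,0,-1,0,-0.2,0,1,0,-1,0,-0.2,0,1,0,-1,0,-0.2,0,1,0,-1,0,-0.2,0,1,0,-1,0,-0.2,0,1,0,-1,0,-0.2,0,1,0,-1,0],
  claw=0,
  grip_force=40,
)

```text
time_s: 1.2
tcp_pos: [0.4483, -0.3294, 0.2315]
orientation: [0.682, -0.185, 0.186, -0.682]
ft_force: [0.2, 0.4, 0.1]
finger_gap: 0.0856
```

Call:
jog_arm(
  commands=[-0.2,0,1,0,-1,0,-0.2,0,1,0,-1,0,-0.2,0,1,0,-1,0,-0.2,0,1,0,-1,0,-0.2,0,1,0,-1,0,-0.2,0,1,0,-1,0,-0.2,0,1,0,-1,0,-0.2,0,1,0,-1,0],
)

```text
time_s: 2.0
tcp_pos: [0.4659, -0.0087, 0.2315]
orientation: [-0.706, -0.039, 0.038, 0.706]
ft_force: [1.3, 0.6, -0.0]
finger_gap: 0.0858
```

Call:
jog_arm(
  commands=[0,0,0,0,0,0,0,0,0,0,0,0],
)

```text
time_s: 2.2
tcp_pos: [0.4656, -0.0098, 0.2315]
orientation: [0.706, 0.038, -0.038, -0.706]
ft_force: [0.1, 0.1, 0.1]
finger_gap: 0.0852
```

```bash
python3 go.py .489 .068 .25
```

```text
t 2.2 tcp [ 0.4656 -0.0098  0.2315] gap 0.0852 F [0.1 0.1 0.1]
turn units [ 0.   -0.19  0.  ] q7 -0.39
shift units in current frame [ 0.788 -0.463  1.872]  in goal frame [ 0.817 -0.462  1.86 ]
axes x,y,z: [[0.994, 0.107, 0.0], [0.0, -0.0, -1.0], [-0.107, 0.994, -0.0]]
```

Call:
jog_arm(
  commands=[0.4,0,0.93,0,-0.19,0,0.417,0,0.93,0,0,0,0,0.5,0,0,0,0,0,0.5,0,0,0,0,0,0,0,0,0,0],
)

```text
time_s: 2.7
tcp_pos: [0.4886, 0.0649, 0.1893]
orientation: [0.707, 0.04, -0.043, -0.705]
ft_force: [-1.0, -0.3, 0.6]
finger_gap: 0.0855
```

```bash
python3 go.py .489 .068 .131; python3 - <<'E'
from h import *
t=viewer.snapshot("top"); c=viewer.snapshot("scene")
crop(t,250,125,130,115,5,"t4",2.2); crop(c,255,80,145,150,4,"c4",1.5)
E
python3 mont.py m3 t4 c4
```

```text
t 2.7 tcp [0.4886 0.0649 0.1893] gap 0.0855 F [-1.  -0.3  0.6]
turn units [ 0.02 -0.06 -0.06] q7 -0.57
shift units in current frame [0.025 1.457 0.077]  in goal frame [0.018 1.457 0.075]
axes x,y,z: [[0.993, 0.117, -0.005], [-0.004, -0.002, -1.0], [-0.117, 0.993, -0.002]]
```

View pics/m3.png

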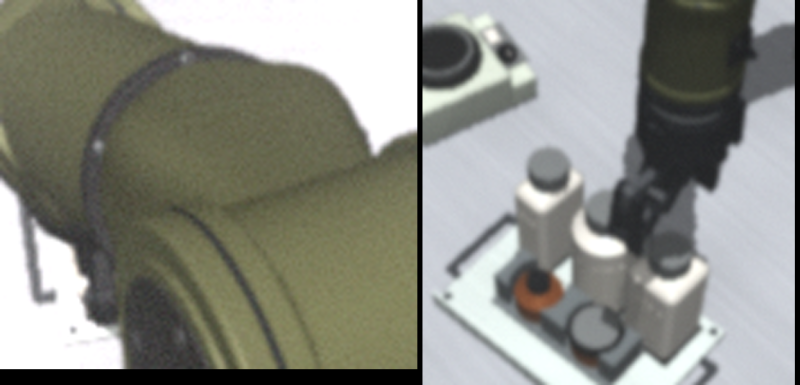

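Call:
jog_arm(
  commands=[0,0,0,0,0,0,0,0,0,0,0,0],
)

```text
time_s: 3.0
tcp_pos: [0.4904, 0.0668, 0.1921]
orientation: [-0.706, -0.043, 0.041, 0.706]
ft_force: [0.9, 0.7, 0.4]
finger_gap: 0.0853
```

```bash
python3 go.py .489 .068 .131; python3 - <<'E'
from h import *
c=viewer.snapshot("scene"); p=env.read_state()["tcp_pos"]
u=np.array([np.cos(.122),np.sin(.122),0]); v=np.array([-u[1],u[0],0])
P=[]
for s in(1,-1):
    for z in(.013,):  # open tips
        q=p+[0,0,z]+s*u*.0425; P.append(np.array([q+v*.011,q-v*.011,q-v*.011+[0,0,.037],q+v*.011+[0,0,.037]]))
P+=[circ([.489,.068],.155,.02),circ([.489,.068],.133,.02)]
draw(c,P,320,110,90,90,7,"c5",1.7)
E
```

```text
t 3.0 tcp [0.4904 0.0668 0.1921] gap 0.0853 F [0.9 0.7 0.4]
turn units [ 0.   -0.04  0.02] q7 -0.57
shift units in current frame [-0.034  1.529  0.035]  in goal frame [-0.031  1.529  0.035]
axes x,y,z: [[0.993, 0.119, 0.002], [0.002, 0.0, -1.0], [-0.119, 0.993, -0.0]]
```

View pics/c5.png

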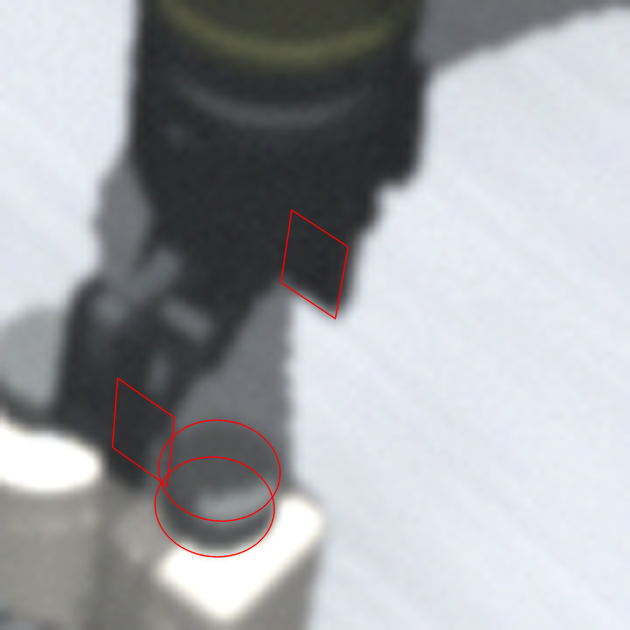

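Call:
jog_arm(
  commands=[0,0.4,0.04,0,0,0,0,0.4,0,0,0,0,0,0.4,0,0,0,0,0,0.3,0,0,0,0,0,0,0,0,0,0,0,0,0,0,0,0],
)

```text
time_s: 3.65
tcp_pos: [0.4898, 0.0688, 0.1318]
orientation: [-0.706, -0.043, 0.042, 0.706]
ft_force: [-0.1, 0.1, 0.7]
finger_gap: 0.0856
```

Call:
jog_arm(
  commands=[0,0,0,0,0,0,0,0,0,0,0,0,0,0,0,0,0,0,0,0,0,0,0,0,0,0,0,0,0,0,0,0,0,0,0,0,0,0,0,0,0,0,0,0,0,0,0,0],
  claw=1,
  grip_force=40,
)

```text
time_s: 4.45
tcp_pos: [0.4895, 0.0687, 0.1319]
orientation: [0.706, 0.043, -0.042, -0.706]
ft_force: [-1.7, -0.5, 4.6]
finger_gap: 0.0391
```

```bash
python3 go.py .489 .068 .131; python3 - <<'E'
from h import *
c=viewer.snapshot("scene")
crop(c,300,110,100,120,5,"c6",1.7)
E
```

```text
t 4.45 tcp [0.4895 0.0687 0.1319] gap 0.0391 F [-1.7 -0.5  4.6]
turn units [ 0.   -0.02  0.01] q7 -0.65
shift units in current frame [-0.014  0.023 -0.017]  in goal frame [-0.014  0.023 -0.017]
axes x,y,z: [[0.993, 0.12, 0.0], [0.0, -0.0, -1.0], [-0.12, 0.993, -0.0]]
```

View pics/c6.png

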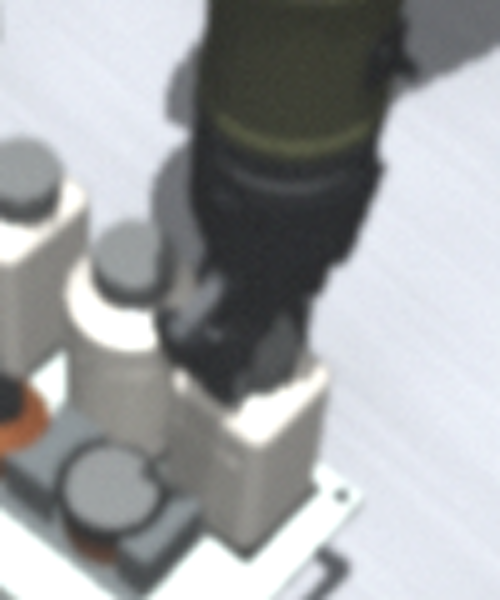

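Call:
jog_arm(
  commands=[0,-0.2,0,0,0,0,0,-0.3,0,0,0,0,0,-0.3,0,0,0,0,0,-0.4,0,0,0,0,0,-0.3,0,0,0,0,0,0,0,0,0,0],
  grip_force=60,
)

```text
time_s: 5.1
tcp_pos: [0.4904, 0.069, 0.1928]
orientation: [-0.706, -0.043, 0.041, 0.706]
ft_force: [-0.4, 0.4, -3.4]
finger_gap: 0.0385
```

```bash
python3 go.py .560 .322 .191; python3 - <<'E'
from h import *
c=viewer.snapshot("scene")
crop(c,290,90,120,150,4,"c7",1.7)
E
```

```text
t 5.1 tcp [0.4904 0.069  0.1928] gap 0.0385 F [-0.4  0.4 -3.4]
turn units [-0.01 -0.03  0.04] q7 -0.57
shift units in current frame [2.483 0.056 6.071]  in goal frame [2.496 0.046 6.066]
axes x,y,z: [[0.993, 0.12, 0.003], [0.003, 0.001, -1.0], [-0.12, 0.993, 0.0]]
```

View pics/c7.png

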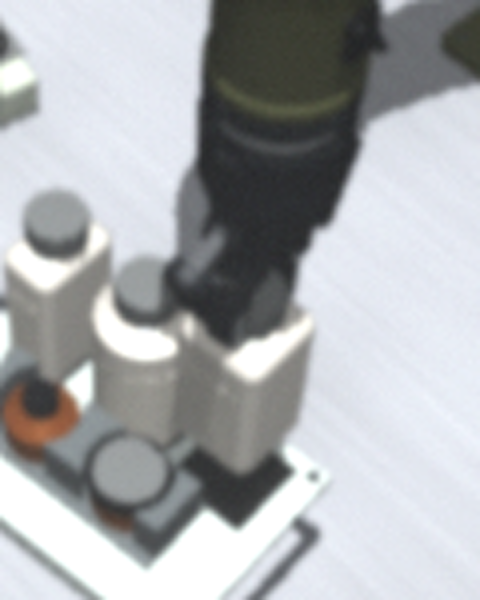

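Call:
jog_arm(
  commands=[0.1,0,0.3,0,0,0,0.3,0,0.7,0,0,0,0.4,0,0.9,0,0,0,0.4,0,0.9,0,0,0,0.4,0,0.9,0,0,0,0.4,0,0.9,0,0,0,0.3,0,0.8,0,0,0,0.2,0,0.6,0,0,0],
)

```text
time_s: 5.95
tcp_pos: [0.559, 0.3233, 0.1901]
orientation: [-0.705, -0.043, 0.044, 0.706]
ft_force: [-0.7, -0.1, -2.5]
finger_gap: 0.0382
```

Call:
jog_arm(
  commands=[0,0,0,0,0,0,0,0,0,0,0,0,0,0,0,0,0,0,0,0,0,0,0,0],
)

```text
time_s: 6.35
tcp_pos: [0.56, 0.3175, 0.1908]
orientation: [0.706, 0.042, -0.042, -0.705]
ft_force: [-0.2, -0.2, -2.7]
finger_gap: 0.0385
```

```bash
python3 go.py .560 .322 .1225; python3 - <<'E'
from h import *
from ov import traypolys
c=viewer.snapshot("scene");t=viewer.snapshot("top")
T=traypolys([.513,.3265],-.095)
draw(c,T,340,170,150,170,3.5,"c8",1.4); draw(t,T,140,130,110,130,4,"t8",1.8)
E
python3 mont.py m8 c8 t8
```

```text
t 6.35 tcp [0.56   0.3175 0.1908] gap 0.0385 F [-0.2 -0.2 -2.7]
turn units [ 0.02 -0.04 -0.01] q7 -0.81
shift units in current frame [0.014 1.709 0.114]  in goal frame [0.013 1.709 0.111]
axes x,y,z: [[0.993, 0.118, -0.001], [-0.001, -0.002, -1.0], [-0.118, 0.993, -0.002]]
```

View pics/m8.png

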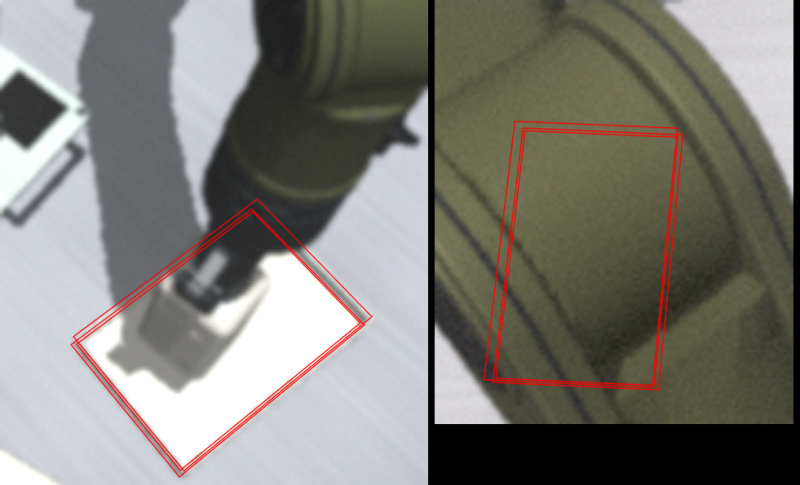

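Call:
jog_arm(
  commands=[0,0.4,0.11,0,0,0,0,0.4,0,0,0,0,0,0.4,0,0,0,0,0,0.3,0,0,0,0,0,0.1,0,0,0,0,0,0.1,0,0,0,0,0,0,0,0,0,0,0,0,0,0,0,0],
)

```text
time_s: 7.25
tcp_pos: [0.5598, 0.3237, 0.1238]
orientation: [-0.706, -0.043, 0.042, 0.706]
ft_force: [0.2, -0.7, -2.8]
finger_gap: 0.0381
```

```bash
python3 go.py .560 .322 .122
```

```text
t 7.25 tcp [0.5598 0.3237 0.1238] gap 0.0381 F [ 0.2 -0.7 -2.8]
turn units [-0.01 -0.02  0.01] q7 -0.85
shift units in current frame [-0.001  0.046 -0.043]  in goal frame [-0.001  0.046 -0.043]
axes x,y,z: [[0.993, 0.12, 0.001], [0.001, 0.001, -1.0], [-0.12, 0.993, 0.001]]
```

Call:
jog_arm(
  commands=[0,0.04,0,0,0,0,0,0,0,0,0,0,0,0,0,0,0,0],
)

```text
time_s: 7.55
tcp_pos: [0.5599, 0.3237, 0.1222]
orientation: [-0.706, -0.043, 0.042, 0.706]
ft_force: [0.4, 0.1, -1.0]
finger_gap: 0.0385
```

Call:
jog_arm(
  commands=[0,0.01,0,0,0,0,0,0.01,0,0,0,0,0,0,0,0,0,0,0,0,0,0,0,0],
)

```text
time_s: 7.95
tcp_pos: [0.5599, 0.3239, 0.1221]
orientation: [-0.706, -0.043, 0.042, 0.706]
ft_force: [-1.3, -0.8, 5.1]
finger_gap: 0.0384
```

Call:
jog_arm(
  commands=[0,0,0,0,0,0,0,0,0,0,0,0,0,0,0,0,0,0,0,0,0,0,0,0,0,0,0,0,0,0],
  claw=0.1,
)

```text
time_s: 8.45
tcp_pos: [0.5594, 0.3234, 0.1207]
orientation: [0.706, 0.042, -0.043, -0.706]
ft_force: [-0.5, 0.3, -0.0]
finger_gap: 0.0769
```

Call:
jog_arm(
  commands=[0,-0.5,0,0,0,0,0,-0.8,0,0,0,0,0,-0.8,0,0,0,0,0,0,0,0,0,0],
)

```text
time_s: 8.85
tcp_pos: [0.5617, 0.3257, 0.2096]
orientation: [-0.704, -0.045, 0.04, 0.708]
ft_force: [-0.0, -0.0, 0.6]
finger_gap: 0.077
```

```bash
python3 go.py .4985 -.0055 .205; python3 - <<'E'
from h import *
c=viewer.snapshot("scene")
crop(c,340,170,150,170,3.5,"c9",1.4)
E
```

```text
t 8.85 tcp [0.5617 0.3257 0.2096] gap 0.077 F [-0.  -0.   0.6]
turn units [-0.06 -0.03  0.1 ] q7 -0.8
shift units in current frame [-2.56   0.058 -8.031]  in goal frame [-2.577  0.116 -8.025]
axes x,y,z: [[0.993, 0.12, 0.008], [0.007, 0.006, -1.0], [-0.12, 0.993, 0.005]]
```

View pics/c9.png

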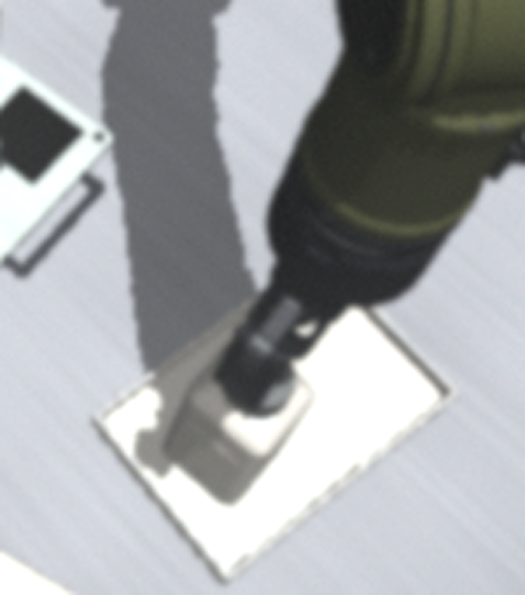

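Call:
jog_arm(
  commands=[-0.2,0,-0.8,0,0,0,-0.4,0,-1,0,0,0,-0.4,0,-1,0,0,0,-0.4,0,-1,0,0,0,-0.4,0,-1,0,0,0,-0.3,0,-1,0,0,0,-0.3,0,-1,0,0,0,-0.15,0,-0.8,0,0,0],
  claw=0,
)

```text
time_s: 9.7
tcp_pos: [0.4926, 0.0063, 0.2038]
orientation: [0.706, 0.041, -0.043, -0.705]
ft_force: [-0.1, 0.3, -0.2]
finger_gap: 0.0853
```

Call:
jog_arm(
  commands=[0,0,-0.42,0,0,0,0,0,0,0,0,0,0,0,0,0,0,0,0,0,0,0,0,0],
)

```text
time_s: 10.1
tcp_pos: [0.4965, -0.0055, 0.2046]
orientation: [-0.705, -0.043, 0.043, 0.706]
ft_force: [0.0, 0.2, 0.4]
finger_gap: 0.085
```

```bash
python3 go.py .4985 -.0055 .132
```

```text
t 10.1 tcp [ 0.4965 -0.0055  0.2046] gap 0.085 F [0.  0.2 0.4]
turn units [-0.02  0.01 -0.  ] q7 -0.41
shift units in current frame [ 0.049  1.816 -0.008]  in goal frame [ 0.049  1.816 -0.005]
axes x,y,z: [[0.992, 0.122, -0.0], [-0.0, 0.001, -1.0], [-0.122, 0.992, 0.001]]
```

Call:
jog_arm(
  commands=[0.05,0.4,0,0,0,0,0,0.4,0,0,0,0,0,0.4,0,0,0,0,0,0.4,0,0,0,0,0,0.2,0,0,0,0,0,0,0,0,0,0,0,0,0,0,0,0],
)

```text
time_s: 10.8
tcp_pos: [0.4989, -0.0063, 0.1332]
orientation: [-0.706, -0.043, 0.043, 0.706]
ft_force: [1.0, -0.2, -0.4]
finger_gap: 0.0854
```

Call:
jog_arm(
  commands=[0,0,0,0,0,0,0,0,0,0,0,0,0,0,0,0,0,0,0,0,0,0,0,0,0,0,0,0,0,0,0,0,0,0,0,0,0,0,0,0,0,0,0,0,0,0,0,0],
  claw=1,
  grip_force=60,
)

```text
time_s: 11.6
tcp_pos: [0.4989, -0.0071, 0.1336]
orientation: [0.706, 0.043, -0.042, -0.706]
ft_force: [-1.9, -0.2, 6.4]
finger_gap: 0.038
```

Call:
jog_arm(
  commands=[0,-0.2,0,0,0,0,0,-0.3,0,0,0,0,0,-0.3,0,0,0,0,0,-0.4,0,0,0,0,0,-0.3,0,0,0,0,0,0,0,0,0,0],
)

```text
time_s: 12.2
tcp_pos: [0.4996, -0.007, 0.1944]
orientation: [-0.706, -0.043, 0.041, 0.706]
ft_force: [-0.1, 0.5, -2.5]
finger_gap: 0.0384
```

```bash
python3 go.py .466 .332 .191; python3 - <<'E'
from h import *
c=viewer.snapshot("scene")
crop(c,280,90,130,150,4,"c10",1.7)
E
```

```text
t 12.2 tcp [ 0.4996 -0.007   0.1944] gap 0.0384 F [-0.1  0.5 -2.5]
turn units [ 0.   -0.03  0.04] q7 -0.42
shift units in current frame [0.179 0.084 8.515]  in goal frame [0.197 0.084 8.514]
axes x,y,z: [[0.993, 0.12, 0.003], [0.003, 0.0, -1.0], [-0.12, 0.993, -0.0]]
```

View pics/c10.png

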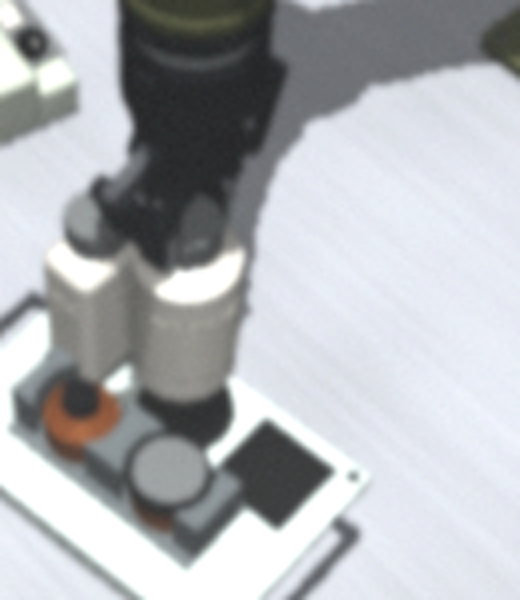

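Call:
jog_arm(
  commands=[0,0,0.4,0,0,0,0,0,0.8,0,0,0,0.05,0,1,0,0,0,0.05,0,1,0,0,0,0.05,0,1,0,0,0,0.05,0,1,0,0,0,0,0,1,0,0,0,0,0,1,0,0,0],
)

```text
time_s: 13.05
tcp_pos: [0.4712, 0.2809, 0.1918]
orientation: [0.706, 0.042, -0.043, -0.705]
ft_force: [0.0, 0.1, -2.5]
finger_gap: 0.0384
```

Call:
jog_arm(
  commands=[0,0,0.8,0,0,0,0,0,0.5,0,0,0,0,0,0,0,0,0,0,0,0,0,0,0,0,0,0,0,0,0],
)

```text
time_s: 13.55
tcp_pos: [0.466, 0.3293, 0.1921]
orientation: [0.707, 0.042, -0.042, -0.705]
ft_force: [-1.3, -0.1, -3.7]
finger_gap: 0.0377
```

```bash
python3 go.py .466 .332 .125; python3 - <<'E'
from h import *
c=viewer.snapshot("scene")
crop(c,340,170,150,170,3.5,"c11",1.4)
E
```

```text
t 13.55 tcp [0.466  0.3293 0.1921] gap 0.0377 F [-1.3 -0.1 -3.7]
turn units [ 0.03 -0.04 -0.01] q7 -0.95
shift units in current frame [0.01  1.677 0.071]  in goal frame [0.008 1.677 0.066]
axes x,y,z: [[0.993, 0.118, -0.001], [-0.001, -0.003, -1.0], [-0.118, 0.993, -0.003]]
```

View pics/c11.png

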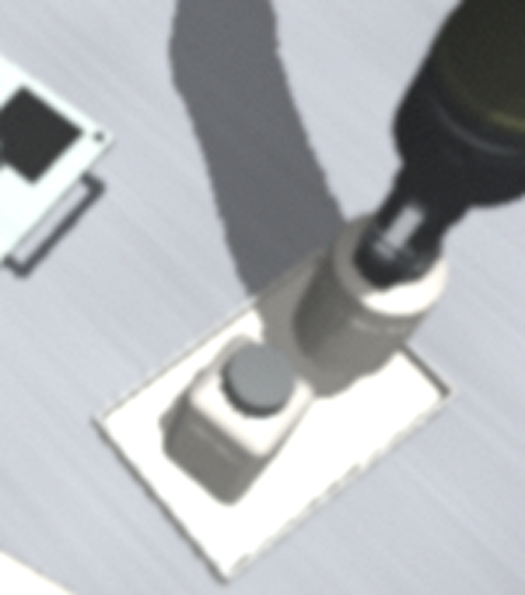

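Call:
jog_arm(
  commands=[0,0.4,0.07,0,0,0,0,0.4,0,0,0,0,0,0.4,0,0,0,0,0,0.3,0,0,0,0,0,0.1,0,0,0,0,0,0.06,0,0,0,0,0,0,0,0,0,0,0,0,0,0,0,0],
)

```text
time_s: 14.4
tcp_pos: [0.4659, 0.3345, 0.1271]
orientation: [-0.706, -0.043, 0.042, 0.706]
ft_force: [-0.0, -0.6, -2.5]
finger_gap: 0.0377
```

Call:
jog_arm(
  commands=[0,0.03,0,0,0,0,0,0,0,0,0,0,0,0,0,0,0,0],
)

```text
time_s: 14.7
tcp_pos: [0.4656, 0.3343, 0.1255]
orientation: [-0.706, -0.043, 0.042, 0.706]
ft_force: [0.6, -0.5, -3.5]
finger_gap: 0.0386
```

Call:
jog_arm(
  commands=[0,0.03,0,0,0,0,0,0.02,0,0,0,0,0,0,0,0,0,0,0,0,0,0,0,0],
)

```text
time_s: 15.1
tcp_pos: [0.4655, 0.3345, 0.1237]
orientation: [-0.706, -0.043, 0.042, 0.706]
ft_force: [-1.2, -0.6, 4.0]
finger_gap: 0.0382
```

Call:
jog_arm(
  commands=[0,0,0,0,0,0,0,0,0,0,0,0,0,0,0,0,0,0,0,0,0,0,0,0,0,0,0,0,0,0],
  claw=0.2,
)

```text
time_s: 15.6
tcp_pos: [0.4655, 0.3342, 0.1232]
orientation: [0.706, 0.042, -0.042, -0.706]
ft_force: [-0.4, -0.2, -0.6]
finger_gap: 0.0683
```

Call:
jog_arm(
  commands=[0,-0.5,0,0,0,0,0,-0.8,0,0,0,0,0,-0.8,0,0,0,0,0,0,0,0,0,0],
)

```text
time_s: 16.0
tcp_pos: [0.4675, 0.3365, 0.2114]
orientation: [-0.704, -0.045, 0.04, 0.708]
ft_force: [0.4, 0.1, -0.3]
finger_gap: 0.0685
```

```bash
python3 go.py .553 .0385 .12; python3 - <<'E'
from h import *
from ov import deckpolys
c=viewer.snapshot("scene");t=viewer.snapshot("top")
u=np.array([np.cos(.122),np.sin(.122)]); v=np.array([-u[1],u[0]]); o=np.array([.4983,-.0060])
P=[rect(o+v*.075,.013,.06,.06,.122),circ(o,.013,.033),circ(o+v*.0375+u*.06,.048,.0265),circ(o-v*.0375+u*.06,.058,.012)]
draw(c,P,250,130,230,210,3.4,"c12",1.6); draw(t,P,250,145,130,95,6,"t12",2.2)
E
```

```text
t 16.0 tcp [0.4675 0.3365 0.2114] gap 0.0685 F [ 0.4  0.1 -0.3]
turn units [-0.06 -0.03  0.09] q7 -0.94
shift units in current frame [ 1.217  2.255 -7.663]  in goal frame [ 1.216  2.284 -7.654]
axes x,y,z: [[0.993, 0.12, 0.007], [0.006, 0.006, -1.0], [-0.12, 0.993, 0.005]]
```

View pics/c12.png

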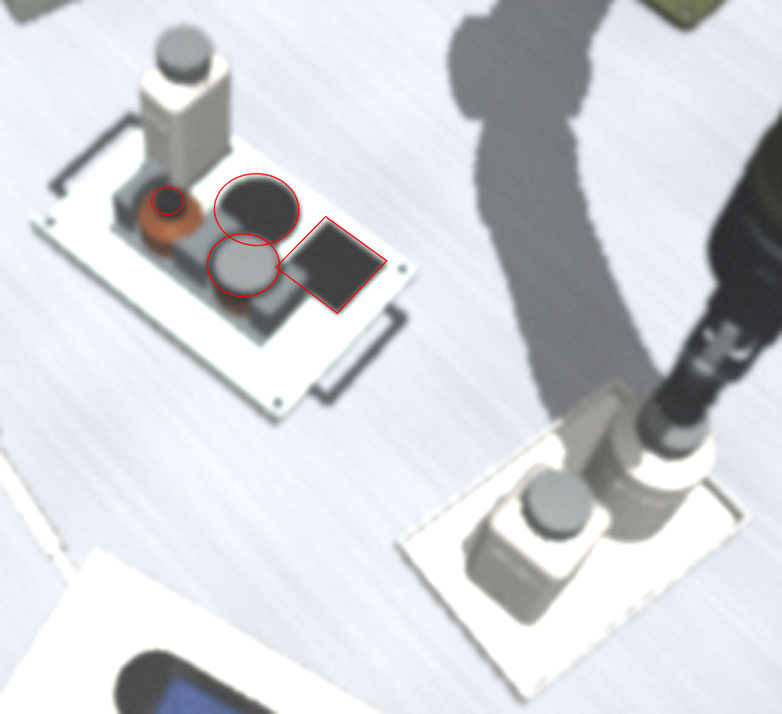

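View pics/t12.png

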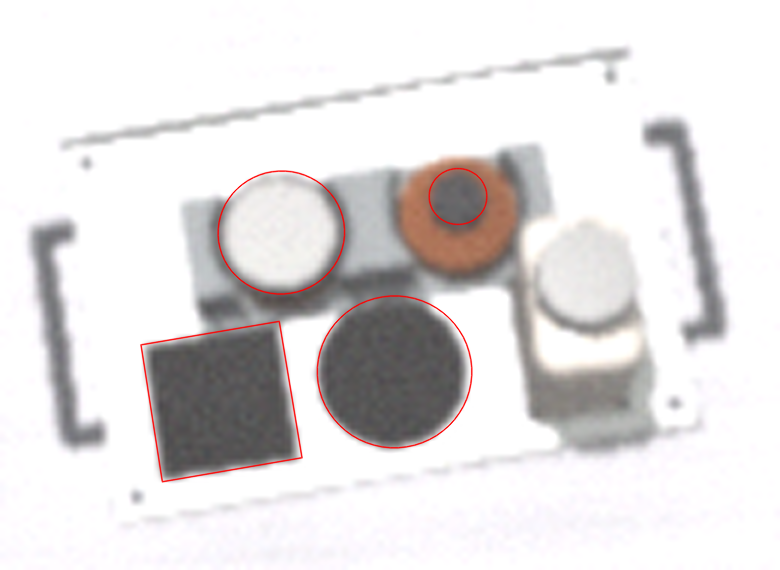

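Call:
jog_arm(
  commands=[0.1,0,-0.5,0,0,0,0.15,0,-1,0,0,0,0.15,0,-1,0,0,0,0.15,0,-1,0,0,0,0.15,0,-1,0,0,0,0.15,0,-1,0,0,0,0.15,0,-1,0,0,0,0.2,0,-0.9,0,0,0],
  claw=0,
)

```text
time_s: 16.9
tcp_pos: [0.5477, 0.0434, 0.2058]
orientation: [0.706, 0.041, -0.043, -0.705]
ft_force: [-0.2, 0.9, 0.5]
finger_gap: 0.0857
```

Call:
jog_arm(
  commands=[0,0,-0.25,0,0,0,0,0.7,0,0,0,0,0,0.8,0,0,0,0,0,0.7,0,0,0,0,0,0,0,0,0,0,0,0,0,0,0,0,0,0,0,0,0,0],
)

```text
time_s: 17.6
tcp_pos: [0.5506, 0.0368, 0.1204]
orientation: [-0.706, -0.043, 0.042, 0.706]
ft_force: [-0.4, 1.0, -0.6]
finger_gap: 0.0856
```

```bash
python3 go.py .5535 .039 .026; python3 - <<'E'
from h import *
c=viewer.snapshot("scene"); p=env.read_state()["tcp_pos"]
u=np.array([np.cos(.122),np.sin(.122),0]); v=np.array([-u[1],u[0],0])
P=[]
for s in(1,-1):
        q=p+[0,0,.013]+s*u*.0425; P.append(np.array([q+v*.011,q-v*.011,q-v*.011+[0,0,.037],q+v*.011+[0,0,.037]]))
P+=[circ([.5535,.039],.048,.0265)]
draw(c,P,270,110,110,130,4.5,"c13",1.7)
E
```

```text
t 17.6 tcp [0.5506 0.0368 0.1204] gap 0.0856 F [-0.4  1.  -0.6]
turn units [-0.   -0.02  0.02] q7 -0.52
shift units in current frame [0.075 2.359 0.045]  in goal frame [0.08  2.359 0.046]
axes x,y,z: [[0.993, 0.12, 0.002], [0.002, 0.001, -1.0], [-0.12, 0.993, 0.0]]
```

View pics/c13.png

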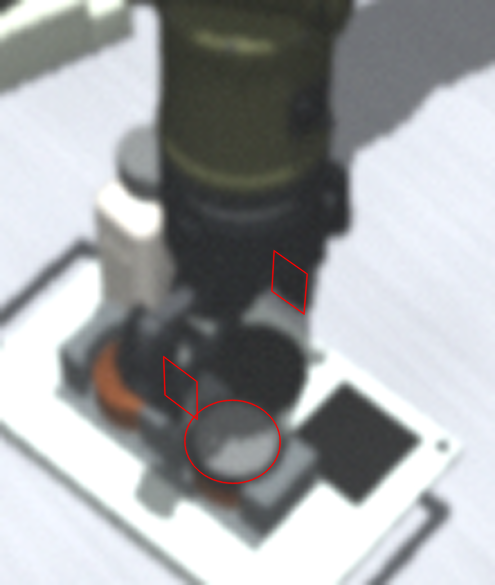

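Call:
jog_arm(
  commands=[0.08,0.5,0.045,0,0,0,0,0.5,0,0,0,0,0,0.5,0,0,0,0,0,0.4,0,0,0,0,0,0.3,0,0,0,0,0,0.16,0,0,0,0,0,0,0,0,0,0,0,0,0,0,0,0],
)

```text
time_s: 18.45
tcp_pos: [0.5534, 0.0384, 0.0256]
orientation: [-0.706, -0.043, 0.042, 0.706]
ft_force: [0.7, -0.6, -0.1]
finger_gap: 0.0851
```

Call:
jog_arm(
  commands=[0,0,0,0,0,0,0,0,0,0,0,0,0,0,0,0,0,0,0,0,0,0,0,0,0,0,0,0,0,0,0,0,0,0,0,0,0,0,0,0,0,0,0,0,0,0,0,0],
  claw=1,
  grip_force=30,
)

```text
time_s: 19.25
tcp_pos: [0.5531, 0.0383, 0.0256]
orientation: [0.706, 0.043, -0.042, -0.706]
ft_force: [-0.7, -1.2, 6.5]
finger_gap: 0.0519
```

Call:
jog_arm(
  commands=[0,-0.2,0,0,0,0,0,-0.3,0,0,0,0,0,-0.3,0,0,0,0,0,-0.4,0,0,0,0,0,-0.3,0,0,0,0,0,0,0,0,0,0],
)

```text
time_s: 19.85
tcp_pos: [0.5542, 0.0386, 0.087]
orientation: [-0.706, -0.044, 0.041, 0.706]
ft_force: [-0.3, 0.5, -0.6]
finger_gap: 0.0518
```

```bash
python3 go.py .5535 .039 .20; python3 - <<'E'
from h import *
c=viewer.snapshot("scene")
crop(c,270,110,110,130,4.5,"c14",1.7)
E
```

```text
t 19.85 tcp [0.5542 0.0386 0.087 ] gap 0.0518 F [-0.3  0.5 -0.6]
turn units [-0.   -0.03  0.05] q7 -0.56
shift units in current frame [-0.005 -2.825  0.014]  in goal frame [-0.015 -2.825  0.013]
axes x,y,z: [[0.993, 0.12, 0.004], [0.004, 0.001, -1.0], [-0.12, 0.993, 0.0]]
```

View pics/c14.png

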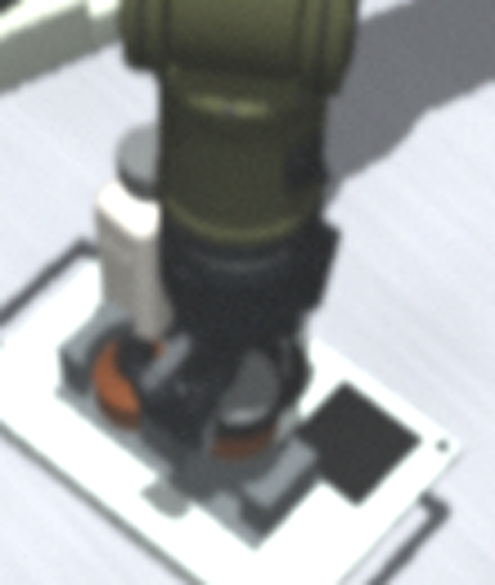

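Call:
jog_arm(
  commands=[0,-0.6,0,0,0,0,0,-0.8,0,0,0,0,0,-0.8,0,0,0,0,0,-0.7,0,0,0,0,0,-0.2,0,0,0,0,0,0,0,0,0,0],
)

```text
time_s: 20.5
tcp_pos: [0.5532, 0.0383, 0.2093]
orientation: [0.706, 0.043, -0.042, -0.706]
ft_force: [0.5, 0.0, -1.4]
finger_gap: 0.0514
```

```bash
python3 go.py .454 -.331 .21; python3 - <<'E'
from h import *
from ov import mixpolys
c=viewer.snapshot("scene");t=viewer.snapshot("top")
M=[circ([.4545,-.3305],.078,.034),circ([.4545,-.3305],.078,.0375)]
draw(t,M,420,185,60,60,8,"t15"); draw(c,M,235,80,70,50,9,"c15",1.7)
E
python3 mont.py m15 t15 c15
```

```text
t 20.5 tcp [0.5532 0.0383 0.2093] gap 0.0514 F [ 0.5  0.  -1.4]
turn units [ 0.   -0.03  0.02] q7 -0.44
shift units in current frame [-3.566 -0.021 -8.869]  in goal frame [-3.585 -0.018 -8.862]
axes x,y,z: [[0.993, 0.12, 0.001], [0.001, -0.0, -1.0], [-0.12, 0.993, -0.0]]
```

View pics/m15.png

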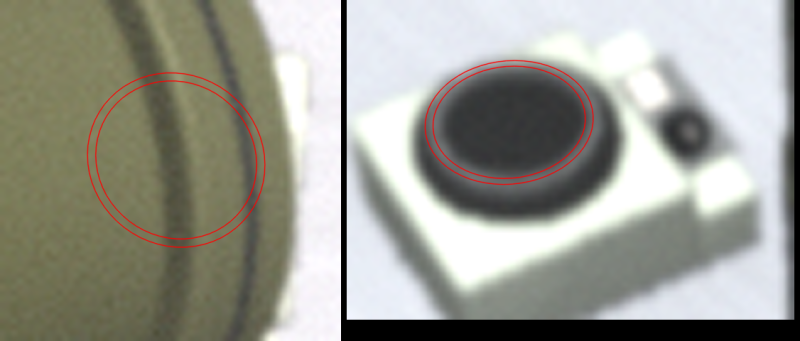

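Call:
jog_arm(
  commands=[-0.2,0,-0.5,0,0,0,-0.4,0,-0.9,0,0,0,-0.4,0,-1,0,0,0,-0.4,0,-1,0,0,0,-0.4,0,-1,0,0,0,-0.4,0,-1,0,0,0,-0.4,0,-1,0,0,0,-0.4,0,-1,0,0,0],
)

```text
time_s: 21.4
tcp_pos: [0.4674, -0.2712, 0.207]
orientation: [-0.705, -0.042, 0.044, 0.706]
ft_force: [0.7, 0.1, -1.0]
finger_gap: 0.0518
```

Call:
jog_arm(
  commands=[-0.3,0,-0.8,0,0,0,-0.25,0,-0.6,0,0,0,0,0,0,0,0,0,0,0,0,0,0,0,0,0,0,0,0,0],
)

```text
time_s: 21.9
tcp_pos: [0.4542, -0.3264, 0.208]
orientation: [-0.705, -0.043, 0.044, 0.706]
ft_force: [-0.1, -0.6, -1.2]
finger_gap: 0.0519
```

```bash
python3 go.py .454 -.331 .0865; python3 - <<'E'
from h import *
c=viewer.snapshot("scene")
crop(c,200,40,140,110,5,"c16",1.7)
E
```

```text
t 21.9 tcp [ 0.4542 -0.3264  0.208 ] gap 0.0519 F [-0.1 -0.6 -1.2]
turn units [-0.03  0.   -0.01] q7 0.22
shift units in current frame [-0.015  3.036 -0.119]  in goal frame [-0.018  3.037 -0.113]
axes x,y,z: [[0.993, 0.122, -0.001], [-0.001, 0.002, -1.0], [-0.122, 0.993, 0.002]]
```

View pics/c16.png

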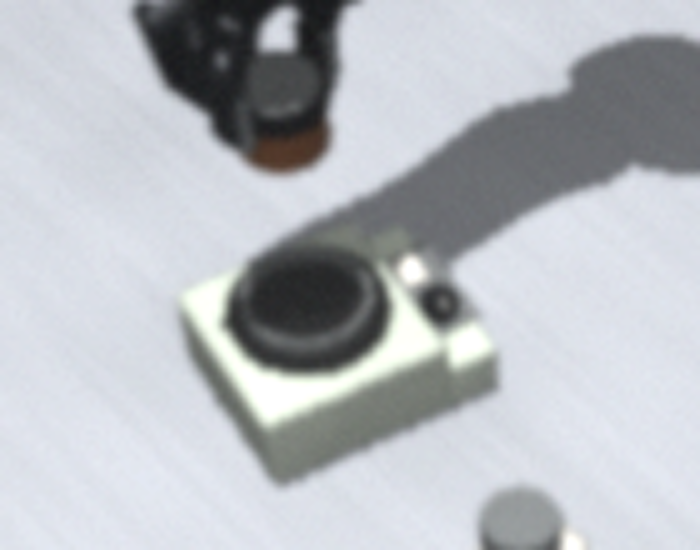

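Call:
jog_arm(
  commands=[0,0.4,0,0,0,0,0,0.6,0,0,0,0,0,0.6,0,0,0,0,0,0.5,0,0,0,0,0,0.4,0,0,0,0,0,0,0,0,0,0,0,0,0,0,0,0,0,0,0,0,0,0],
)

```text
time_s: 22.75
tcp_pos: [0.455, -0.3279, 0.1099]
orientation: [0.706, 0.043, -0.042, -0.706]
ft_force: [-0.4, 0.2, -0.3]
finger_gap: 0.0513
```

```bash
python3 go.py .454 -.331 .0865; python3 - <<'E'
from h import *
c=viewer.snapshot("scene")
P=[circ([.454,-.331],.078,.034),circ([.454,-.331],.07+.025,.025)]
crop(c,220,60,100,80,6,"c17a",1.7);draw(c,P,220,60,100,80,6,"c17",1.7)
E
python3 mont.py m17 c17a c17
```

```text
t 22.75 tcp [ 0.455  -0.3279  0.1099] gap 0.0513 F [-0.4  0.2 -0.3]
turn units [ 0.01 -0.01  0.02] q7 0.12
shift units in current frame [-0.036  0.585 -0.072]  in goal frame [-0.035  0.585 -0.073]
axes x,y,z: [[0.993, 0.121, 0.002], [0.002, -0.001, -1.0], [-0.121, 0.993, -0.001]]
```

View pics/m17.png

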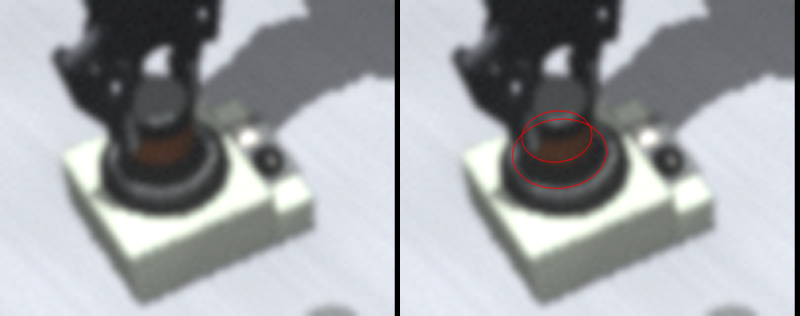

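Aligned; lower into the cup.

Call:
jog_arm(
  commands=[-0.03,0,-0.07,0,0,0,0,0.2,0,0,0,0,0,0.2,0,0,0,0,0,0.1,0,0,0,0,0,0.05,0,0,0,0,0,0,0,0,0,0,0,0,0,0,0,0],
)

```text
time_s: 23.5
tcp_pos: [0.4533, -0.331, 0.0869]
orientation: [0.706, 0.043, -0.042, -0.706]
ft_force: [0.0, -0.5, -1.4]
finger_gap: 0.052
```

Call:
jog_arm(
  commands=[0,0.03,0,0,0,0,0,0.02,0,0,0,0,0,0,0,0,0,0,0,0,0,0,0,0],
)

```text
time_s: 23.9
tcp_pos: [0.4532, -0.3311, 0.085]
orientation: [0.706, 0.043, -0.042, -0.706]
ft_force: [0.2, -0.2, -0.7]
finger_gap: 0.052
```

Call:
jog_arm(
  commands=[0,0.02,0,0,0,0,0,0.01,0,0,0,0,0,0,0,0,0,0,0,0,0,0,0,0],
)

```text
time_s: 24.3
tcp_pos: [0.4532, -0.3311, 0.0837]
orientation: [0.706, 0.042, -0.042, -0.706]
ft_force: [-0.5, -0.3, -1.3]
finger_gap: 0.0519
```

Call:
jog_arm(
  commands=[0,0.03,0,0,0,0,0,0,0,0,0,0,0,0,0,0,0,0],
)

```text
time_s: 24.6
tcp_pos: [0.4533, -0.3311, 0.0827]
orientation: [0.706, 0.043, -0.042, -0.706]
ft_force: [0.2, 0.3, 1.8]
finger_gap: 0.0521
```

```bash
python3 go.py .454 -.331 .0865; python3 - <<'E'
from h import *
c=viewer.snapshot("scene")
P=[circ([.454,-.331],.108,.0265)]
crop(c,220,60,100,80,6,"c18a",1.7);draw(c,P,220,60,100,80,6,"c18",1.7)
E
python3 mont.py m18 c18a c18
```

```text
t 24.6 tcp [ 0.4533 -0.3311  0.0827] gap 0.0521 F [0.2 0.3 1.8]
turn units [ 0.   -0.02  0.  ] q7 0.09
shift units in current frame [ 0.017 -0.095  0.001]  in goal frame [ 0.017 -0.095  0.001]
axes x,y,z: [[0.993, 0.12, 0.0], [0.0, -0.0, -1.0], [-0.12, 0.993, -0.0]]
```

View pics/m18.png

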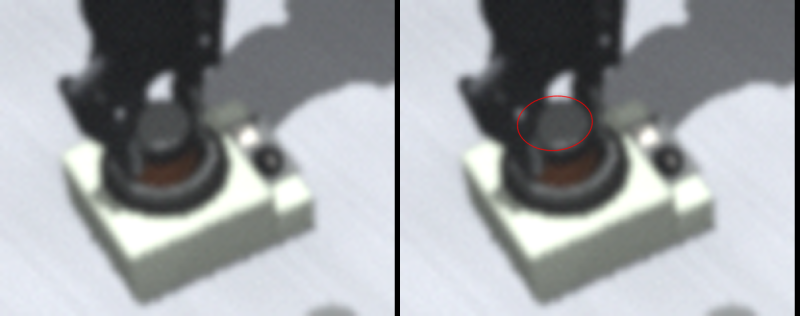

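Call:
jog_arm(
  commands=[0,0,0,0,0,0,0,0,0,0,0,0,0,0,0,0,0,0,0,0,0,0,0,0,0,0,0,0,0,0],
  claw=0,
)

```text
time_s: 25.15
tcp_pos: [0.4532, -0.3311, 0.0825]
orientation: [0.706, 0.042, -0.042, -0.706]
ft_force: [-0.3, 1.0, 0.5]
finger_gap: 0.0854
```

Call:
jog_arm(
  commands=[0,-0.3,0,0,0,0,0,-0.6,0,0,0,0,0,-0.9,0,0,0,0,0,-0.9,0,0,0,0,0,-0.7,0,0,0,0,0,0,0,0,0,0],
)

```text
time_s: 25.75
tcp_pos: [0.4558, -0.332, 0.2234]
orientation: [0.708, 0.045, -0.04, -0.704]
ft_force: [0.8, -0.2, 0.1]
finger_gap: 0.0852
```

```bash
python3 go.py .4655 .3343 .21; python3 - <<'E'
from h import *
c=viewer.snapshot("scene")
P=[circ([.4535,-.331],.108,.0265)]
crop(c,220,60,100,80,6,"c19a",1.7);draw(c,P,220,60,100,80,6,"c19",1.7)
E
python3 mont.py m19 c19a c19
```

```text
t 25.75 tcp [ 0.4558 -0.332   0.2234] gap 0.0852 F [ 0.8 -0.2  0.1]
turn units [ 0.07 -0.02  0.09] q7 0.23
shift units in current frame [ 2.233  0.264 16.509]  in goal frame [ 2.268  0.334 16.503]
axes x,y,z: [[0.993, 0.12, 0.007], [0.008, -0.004, -1.0], [-0.12, 0.993, -0.005]]
```

View pics/m19.png

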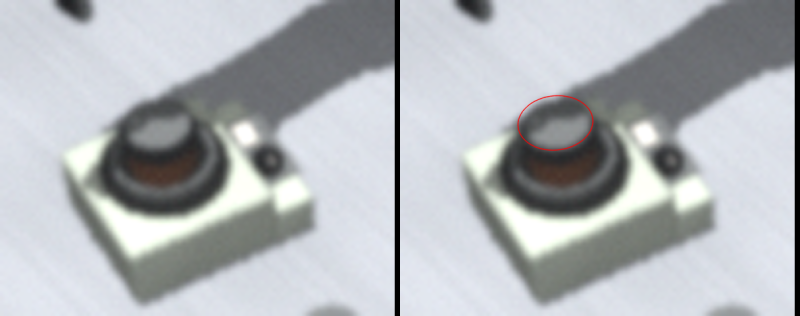

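Call:
jog_arm(
  commands=[0.1,0,0.6,0,0,0,0.13,0,1,0,0,0,0.13,0,1,0,0,0,0.13,0,1,0,0,0,0.13,0,1,0,0,0,0.13,0,1,0,0,0,0.13,0,1,0,0,0,0.13,0,1,0,0,0],
  claw=0.1,
)

```text
time_s: 26.6
tcp_pos: [0.4558, -0.0231, 0.2179]
orientation: [0.706, 0.042, -0.043, -0.706]
ft_force: [0.5, 0.9, 0.2]
finger_gap: 0.0768
```

Call:
jog_arm(
  commands=[0.13,0,1,0,0,0,0.13,0,1,0,0,0,0.13,0,1,0,0,0,0.13,0,1,0,0,0,0.13,0,1,0,0,0,0.13,0,1,0,0,0,0.13,0,1,0,0,0,0.13,0,0.9,0,0,0],
)

```text
time_s: 27.4
tcp_pos: [0.4592, 0.2959, 0.2177]
orientation: [0.706, 0.042, -0.043, -0.706]
ft_force: [-0.3, -0.1, 0.0]
finger_gap: 0.0768
```

Call:
jog_arm(
  commands=[0.1,0,0.8,0,0,0,0,0,0.2,0,0,0,0,0,0,0,0,0,0,0,0,0,0,0,0,0,0,0,0,0],
)

```text
time_s: 27.9
tcp_pos: [0.4598, 0.3321, 0.2181]
orientation: [0.707, 0.041, -0.042, -0.705]
ft_force: [1.1, -0.9, 0.1]
finger_gap: 0.0768
```

```bash
python3 go.py .4655 .3343 .1237; python3 - <<'E'
from h import *
c=viewer.snapshot("scene");t=viewer.snapshot("top")
crop(c,340,170,150,170,3.5,"c20",1.4)
P=[circ([.4535,-.331],.106,.0265),circ([.4535,-.331],.078,.034)]
draw(t,P,415,180,65,80,7,"t20",2)
E
python3 mont.py m20 c20 t20
```

```text
t 27.9 tcp [0.4598 0.3321 0.2181] gap 0.0768 F [ 1.1 -0.9  0.1]
turn units [ 0.03 -0.05 -0.01] q7 -0.96
shift units in current frame [0.149 2.36  0.044]  in goal frame [0.148 2.36  0.038]
axes x,y,z: [[0.993, 0.118, -0.001], [-0.0, -0.002, -1.0], [-0.118, 0.993, -0.002]]
```

View pics/m20.png

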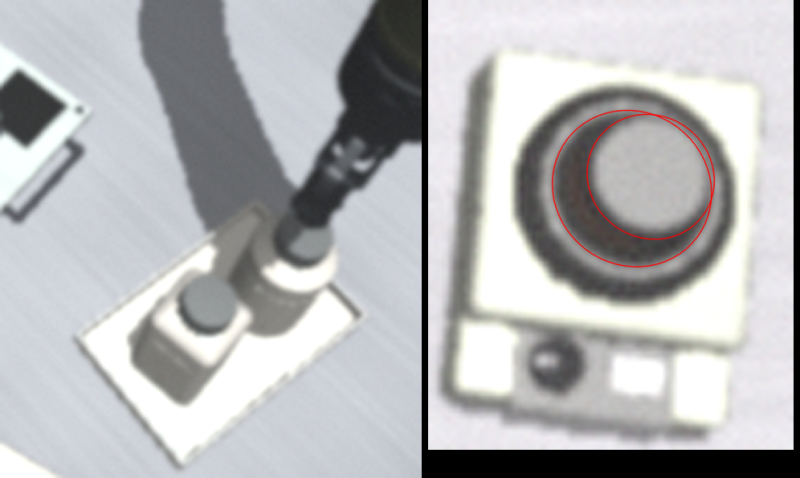

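Call:
jog_arm(
  commands=[0.15,0,0.02,0,0,0,0,0.4,0,0,0,0,0,0.6,0,0,0,0,0,0.5,0,0,0,0,0,0.4,0,0,0,0,0,0.3,0,0,0,0,0,0.15,0,0,0,0,0,0,0,0,0,0],
)

```text
time_s: 28.8
tcp_pos: [0.4653, 0.3357, 0.124]
orientation: [0.706, 0.042, -0.043, -0.706]
ft_force: [-0.3, -0.7, 0.8]
finger_gap: 0.0769
```

Call:
jog_arm(
  commands=[0,0,0,0,0,0,0,0,0,0,0,0],
)

```text
time_s: 29.0
tcp_pos: [0.4658, 0.3364, 0.1253]
orientation: [-0.706, -0.043, 0.042, 0.706]
ft_force: [-0.0, 0.8, 0.8]
finger_gap: 0.0764
```

```bash
python3 go.py .4655 .3343 .1237
```

```text
t 29.0 tcp [0.4658 0.3364 0.1253] gap 0.0764 F [-0.   0.8  0.8]
turn units [-0.01 -0.02  0.02] q7 -1.04
shift units in current frame [-0.013  0.039 -0.052]  in goal frame [-0.013  0.039 -0.052]
axes x,y,z: [[0.993, 0.12, 0.001], [0.001, 0.001, -1.0], [-0.12, 0.993, 0.001]]
```

Call:
jog_arm(
  commands=[-0.01,0.035,-0.05,0,0,0,0,0,0,0,0,0,0,0,0,0,0,0],
)

```text
time_s: 29.3
tcp_pos: [0.4652, 0.3339, 0.1232]
orientation: [0.706, 0.043, -0.042, -0.706]
ft_force: [0.1, 0.3, 0.1]
finger_gap: 0.0767
```

Call:
jog_arm(
  commands=[0,0,0,0,0,0,0,0,0,0,0,0,0,0,0,0,0,0,0,0,0,0,0,0,0,0,0,0,0,0,0,0,0,0,0,0,0,0,0,0,0,0,0,0,0,0,0,0],
  claw=1,
  grip_force=60,
)

```text
time_s: 30.1
tcp_pos: [0.4652, 0.3341, 0.1234]
orientation: [-0.706, -0.043, 0.042, 0.706]
ft_force: [-1.4, -0.7, 5.6]
finger_gap: 0.0379
```

Call:
jog_arm(
  commands=[0,-0.2,0,0,0,0,0,-0.3,0,0,0,0,0,-0.4,0,0,0,0,0,-0.4,0,0,0,0,0,-0.4,0,0,0,0,0,0,0,0,0,0],
)

```text
time_s: 30.7
tcp_pos: [0.4662, 0.3351, 0.1934]
orientation: [-0.705, -0.044, 0.041, 0.707]
ft_force: [0.8, 1.1, -4.1]
finger_gap: 0.0382
```

```bash
python3 go.py .4989 -.0070 .195
```

```text
t 30.7 tcp [0.4662 0.3351 0.1934] gap 0.0382 F [ 0.8  1.1 -4.1]
turn units [-0.03 -0.03  0.05] q7 -0.98
shift units in current frame [-0.211 -0.063 -8.588]  in goal frame [-0.229 -0.039 -8.588]
axes x,y,z: [[0.993, 0.12, 0.004], [0.003, 0.003, -1.0], [-0.12, 0.993, 0.003]]
```

Call:
jog_arm(
  commands=[0,0,-0.4,0,0,0,0,0,-0.8,0,0,0,-0.05,0,-1,0,0,0,-0.05,0,-1,0,0,0,-0.05,0,-1,0,0,0,-0.05,0,-1,0,0,0,0,0,-1,0,0,0,0,0,-1,0,0,0],
)

```text
time_s: 31.5
tcp_pos: [0.4904, 0.0437, 0.1902]
orientation: [0.706, 0.041, -0.043, -0.705]
ft_force: [0.6, -0.5, -3.4]
finger_gap: 0.0382
```

Call:
jog_arm(
  commands=[0,0,-0.8,0,0,0,0,0,-0.5,0,0,0,0,0,0,0,0,0,0,0,0,0,0,0,0,0,0,0,0,0],
)

```text
time_s: 32.0
tcp_pos: [0.4973, -0.0037, 0.1908]
orientation: [-0.706, -0.043, 0.043, 0.706]
ft_force: [0.2, 0.7, -2.5]
finger_gap: 0.0382
```

```bash
python3 go.py .4989 -.0070 .1335; python3 - <<'E'
from h import *
c=viewer.snapshot("scene")
crop(c,270,90,130,150,4,"c21",1.7)
E
```

```text
t 32.0 tcp [ 0.4973 -0.0037  0.1908] gap 0.0382 F [ 0.2  0.7 -2.5]
turn units [-0.01 -0.   -0.01] q7 -0.45
shift units in current frame [ 0.03   1.432 -0.087]  in goal frame [ 0.029  1.432 -0.086]
axes x,y,z: [[0.993, 0.121, -0.001], [-0.001, 0.001, -1.0], [-0.121, 0.993, 0.001]]
```

View pics/c21.png

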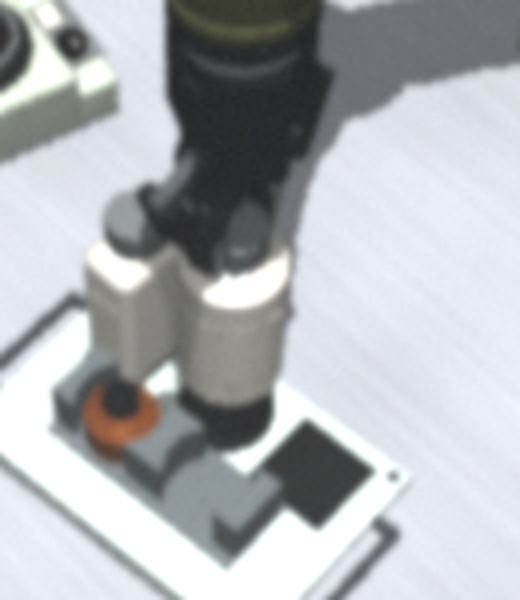

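Call:
jog_arm(
  commands=[0,0.3,0,0,0,0,0,0.4,0,0,0,0,0,0.3,0,0,0,0,0,0.2,0,0,0,0,0,0.05,0,0,0,0,0,0,0,0,0,0,0,0,0,0,0,0,0,0,0,0,0,0],
)

```text
time_s: 32.85
tcp_pos: [0.4984, -0.0045, 0.1416]
orientation: [-0.706, -0.043, 0.042, 0.706]
ft_force: [0.2, 0.6, -3.9]
finger_gap: 0.0381
```

```bash
python3 go.py .4989 -.0070 .1335
```

```text
t 32.85 tcp [ 0.4984 -0.0045  0.1416] gap 0.0381 F [ 0.2  0.6 -3.9]
turn units [ 0.   -0.02  0.01] q7 -0.52
shift units in current frame [ 0.005  0.202 -0.064]  in goal frame [ 0.005  0.202 -0.064]
axes x,y,z: [[0.993, 0.12, 0.001], [0.001, 0.0, -1.0], [-0.12, 0.993, -0.0]]
```

Call:
jog_arm(
  commands=[0,0,-0.065,0,0,0,0,0.1,0,0,0,0,0,0.05,0,0,0,0,0,0.03,0,0,0,0,0,0,0,0,0,0,0,0,0,0,0,0],
)

```text
time_s: 33.45
tcp_pos: [0.4983, -0.007, 0.1339]
orientation: [-0.706, -0.043, 0.043, 0.706]
ft_force: [-0.2, 0.3, -2.8]
finger_gap: 0.0383
```

Call:
jog_arm(
  commands=[0,0.03,0,0,0,0,0,0.02,0,0,0,0,0,0,0,0,0,0,0,0,0,0,0,0],
)

```text
time_s: 33.85
tcp_pos: [0.4984, -0.007, 0.1334]
orientation: [0.706, 0.043, -0.042, -0.706]
ft_force: [-3.7, -0.9, 12.3]
finger_gap: 0.038
```

Call:
jog_arm(
  commands=[0,0,0,0,0,0,0,0,0,0,0,0,0,0,0,0,0,0,0,0,0,0,0,0,0,0,0,0,0,0],
  claw=0.1,
)

```text
time_s: 34.35
tcp_pos: [0.4983, -0.0071, 0.1318]
orientation: [0.706, 0.042, -0.043, -0.706]
ft_force: [0.2, 1.1, 0.5]
finger_gap: 0.0769
```

Call:
jog_arm(
  commands=[0,-0.5,0,0,0,0,0,-0.8,0,0,0,0,0,-0.8,0,0,0,0,0,0,0,0,0,0,0,0,0,0,0,0],
)

```text
time_s: 34.85
tcp_pos: [0.4985, -0.0073, 0.2162]
orientation: [0.706, 0.043, -0.042, -0.706]
ft_force: [-0.3, -0.1, -0.8]
finger_gap: 0.0768
```

```bash
python3 go.py .5599 .3238 .2; python3 - <<'E'
from h import *
c=viewer.snapshot("scene")
crop(c,270,90,130,150,4,"c22",1.7)
E
```

```text
t 34.85 tcp [ 0.4985 -0.0073  0.2162] gap 0.0768 F [-0.3 -0.1 -0.8]
turn units [ 0.01 -0.03  0.01] q7 -0.42
shift units in current frame [2.514 0.405 8.036]  in goal frame [2.532 0.405 8.03 ]
axes x,y,z: [[0.993, 0.12, 0.001], [0.001, -0.0, -1.0], [-0.12, 0.993, -0.0]]
```

View pics/c22.png

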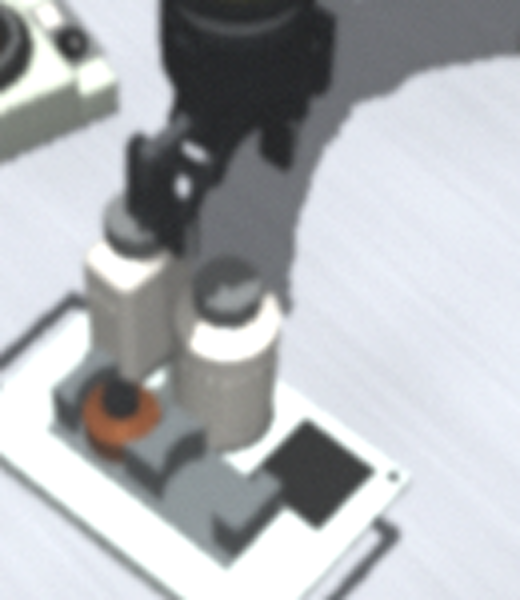

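Round bottle back. Now the square one.

Call:
jog_arm(
  commands=[0.2,0,0.6,0,0,0,0.3,0,1,0,0,0,0.35,0,1,0,0,0,0.35,0,1,0,0,0,0.35,0,1,0,0,0,0.35,0,1,0,0,0,0.35,0,1,0,0,0,0.25,0,0.9,0,0,0],
)

```text
time_s: 35.7
tcp_pos: [0.5611, 0.3044, 0.2138]
orientation: [0.706, 0.042, -0.044, -0.705]
ft_force: [-0.1, -0.5, 0.8]
finger_gap: 0.0768
```

Call:
jog_arm(
  commands=[0,0,0.53,0,0,0,0,0.4,0,0,0,0,0,0.4,0,0,0,0,0,0,0,0,0,0,0,0,0,0,0,0,0,0,0,0,0,0],
)

```text
time_s: 36.3
tcp_pos: [0.5593, 0.3238, 0.1841]
orientation: [-0.706, -0.043, 0.042, 0.706]
ft_force: [0.3, 0.3, 0.3]
finger_gap: 0.077
```

```bash
python3 go.py .5599 .3238 .1222
```

```text
t 36.3 tcp [0.5593 0.3238 0.1841] gap 0.077 F [0.3 0.3 0.3]
turn units [-0.   -0.03  0.  ] q7 -0.84
shift units in current frame [ 0.015  1.548 -0.002]  in goal frame [ 0.016  1.548 -0.002]
axes x,y,z: [[0.993, 0.12, 0.0], [0.0, 0.0, -1.0], [-0.12, 0.993, 0.0]]
```

Call:
jog_arm(
  commands=[0.015,0.4,0,0,0,0,0,0.4,0,0,0,0,0,0.4,0,0,0,0,0,0.25,0,0,0,0,0,0.1,0,0,0,0,0,0,0,0,0,0,0,0,0,0,0,0],
)

```text
time_s: 37.0
tcp_pos: [0.5601, 0.3242, 0.1227]
orientation: [-0.706, -0.043, 0.042, 0.706]
ft_force: [-0.9, -0.3, -0.9]
finger_gap: 0.0771
```

```bash
python3 go.py .5599 .3238 .1222
```

```text
t 37.0 tcp [0.5601 0.3242 0.1227] gap 0.0771 F [-0.9 -0.3 -0.9]
turn units [-0.01 -0.02  0.02] q7 -0.88
shift units in current frame [-0.006  0.012 -0.01 ]  in goal frame [-0.006  0.012 -0.01 ]
axes x,y,z: [[0.993, 0.12, 0.001], [0.001, 0.001, -1.0], [-0.12, 0.993, 0.001]]
```

Call:
jog_arm(
  commands=[0,0.01,-0.01,0,0,0,0,0,0,0,0,0,0,0,0,0,0,0,0,0,0,0,0,0,0,0,0,0,0,0,0,0,0,0,0,0,0,0,0,0,0,0,0,0,0,0,0,0],
  claw=1,
  grip_force=60,
)

```text
time_s: 37.8
tcp_pos: [0.5597, 0.3236, 0.1222]
orientation: [-0.706, -0.043, 0.042, 0.706]
ft_force: [-1.7, -0.3, 5.6]
finger_gap: 0.0383
```

Call:
jog_arm(
  commands=[0,-0.2,0,0,0,0,0,-0.3,0,0,0,0,0,-0.4,0,0,0,0,0,-0.4,0,0,0,0,0,-0.4,0,0,0,0,0,0,0,0,0,0],
)

```text
time_s: 38.4
tcp_pos: [0.5611, 0.3246, 0.1924]
orientation: [-0.705, -0.044, 0.041, 0.707]
ft_force: [-0.1, 0.5, -2.2]
finger_gap: 0.038
```

```bash
python3 go.py .4895 .0687 .19
```

```text
t 38.4 tcp [0.5611 0.3246 0.1924] gap 0.038 F [-0.1  0.5 -2.2]
turn units [-0.03 -0.03  0.06] q7 -0.84
shift units in current frame [-2.542  0.03  -6.139]  in goal frame [-2.555  0.059 -6.133]
axes x,y,z: [[0.993, 0.12, 0.005], [0.004, 0.003, -1.0], [-0.12, 0.993, 0.003]]
```

Call:
jog_arm(
  commands=[-0.2,0,-0.3,0,0,0,-0.4,0,-0.7,0,0,0,-0.4,0,-0.9,0,0,0,-0.4,0,-0.9,0,0,0,-0.4,0,-0.9,0,0,0,-0.4,0,-0.9,0,0,0,-0.3,0,-0.6,0,0,0,0,0,-0.4,0,0,0],
)

```text
time_s: 39.2
tcp_pos: [0.4849, 0.0857, 0.189]
orientation: [0.707, 0.041, -0.043, -0.705]
ft_force: [-0.3, -0.1, -2.6]
finger_gap: 0.0382
```

Call:
jog_arm(
  commands=[0,0,-0.2,0,0,0,0,0,-0.1,0,0,0,0,0,0,0,0,0,0,0,0,0,0,0,0,0,0,0,0,0,0,0,0,0,0,0],
)

```text
time_s: 39.8
tcp_pos: [0.4887, 0.078, 0.1895]
orientation: [-0.706, -0.043, 0.043, 0.706]
ft_force: [0.4, -0.3, -2.5]
finger_gap: 0.0385
```

```bash
python3 go.py .4895 .0687 .132;python3 - <<'E'
from h import *
c=viewer.snapshot("scene")
crop(c,270,90,130,150,4,"c23",1.7)
E
```

```text
t 39.8 tcp [0.4887 0.078  0.1895] gap 0.0385 F [ 0.4 -0.3 -2.5]
turn units [-0.   -0.01  0.  ] q7 -0.62
shift units in current frame [-0.008  1.437 -0.234]  in goal frame [-0.008  1.437 -0.233]
axes x,y,z: [[0.993, 0.121, 0.0], [0.0, 0.0, -1.0], [-0.121, 0.993, 0.0]]
```

View pics/c23.png

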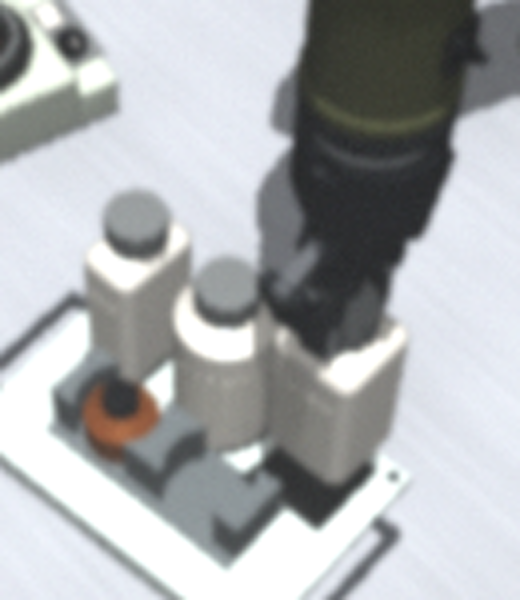

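Call:
jog_arm(
  commands=[0,0,-0.13,0,0,0,0,0.3,-0.1,0,0,0,0,0.4,0,0,0,0,0,0.3,0,0,0,0,0,0.15,0,0,0,0,0,0.05,0,0,0,0,0,0,0,0,0,0,0,0,0,0,0,0],
)

```text
time_s: 40.65
tcp_pos: [0.4901, 0.0681, 0.1418]
orientation: [-0.706, -0.043, 0.042, 0.706]
ft_force: [-0.1, 0.7, -2.5]
finger_gap: 0.0379
```

```bash
python3 go.py .4895 .0687 .132
```

```text
t 40.65 tcp [0.4901 0.0681 0.1418] gap 0.0379 F [-0.1  0.7 -2.5]
turn units [-0.   -0.02  0.01] q7 -0.68
shift units in current frame [-0.014  0.245  0.017]  in goal frame [-0.014  0.245  0.017]
axes x,y,z: [[0.993, 0.12, 0.001], [0.001, 0.0, -1.0], [-0.12, 0.993, 0.0]]
```

Call:
jog_arm(
  commands=[-0.01,0.1,0.02,0,0,0,0,0.1,0,0,0,0,0,0.02,0,0,0,0,0,0,0,0,0,0,0,0,0,0,0,0],
)

```text
time_s: 41.15
tcp_pos: [0.4893, 0.0688, 0.1327]
orientation: [0.706, 0.043, -0.042, -0.706]
ft_force: [-0.3, 0.7, -2.4]
finger_gap: 0.0381
```

Call:
jog_arm(
  commands=[0,0.02,0,0,0,0,0,0.02,0,0,0,0,0,0,0,0,0,0,0,0,0,0,0,0],
)

```text
time_s: 41.55
tcp_pos: [0.4894, 0.0688, 0.1321]
orientation: [0.706, 0.043, -0.042, -0.706]
ft_force: [-3.0, 0.1, 8.0]
finger_gap: 0.0383
```

Call:
jog_arm(
  commands=[0,0,0,0,0,0,0,0,0,0,0,0,0,0,0,0,0,0,0,0,0,0,0,0,0,0,0,0,0,0],
  claw=0.1,
)

```text
time_s: 42.05
tcp_pos: [0.4893, 0.0687, 0.131]
orientation: [0.706, 0.042, -0.042, -0.706]
ft_force: [0.4, 0.3, -0.1]
finger_gap: 0.0771
```

Call:
jog_arm(
  commands=[0,-0.5,0,0,0,0,0,-0.9,0,0,0,0,0,-0.9,0,0,0,0,0,-0.5,0,0,0,0,0,0,0,0,0,0],
)

```text
time_s: 42.55
tcp_pos: [0.4911, 0.0694, 0.2457]
orientation: [-0.706, -0.044, 0.04, 0.706]
ft_force: [0.3, -1.1, -0.1]
finger_gap: 0.0768
```

Call:
jog_arm(
  commands=[0,0,0.7,0,0,0,0,0,1,0,0,0,0,0,1,0,0,0,0,0,1,0,0,0,0,0,1,0,0,0,0,0,0.6,0,0,0,0,0,0,0,0,0,0,0,0,0,0,0],
)

```text
time_s: 43.35
tcp_pos: [0.4633, 0.2787, 0.2419]
orientation: [0.707, 0.042, -0.043, -0.705]
ft_force: [1.1, -0.4, 0.2]
finger_gap: 0.0772
```

```bash
python3 go.py .4895 .0687 .132;python3 - <<'E'
from h import *
from ov import deckpolys,mixpolys
c=viewer.snapshot("scene");t=viewer.snapshot("top")
P=deckpolys([.498,-.0058],.122)
crop(c,230,80,150,170,3.5,"c24",1.6)
crop(t,250,145,130,95,6,"t24a",1.8)
draw(t,P,250,145,130,95,6,"t24",1.8)
crop(t,240,140,260,130,3,"t25",1.8)
E
python3 mont.py m24 t24a t24
```

```text
t 43.35 tcp [0.4633 0.2787 0.2419] gap 0.0772 F [ 1.1 -0.4  0.2]
turn units [ 0.02 -0.01 -0.02] q7 -0.9
shift units in current frame [ 0.019  2.757 -5.284]  in goal frame [ 0.011  2.747 -5.289]
axes x,y,z: [[0.993, 0.121, -0.002], [-0.001, -0.002, -1.0], [-0.121, 0.993, -0.002]]
```

View pics/c24.png

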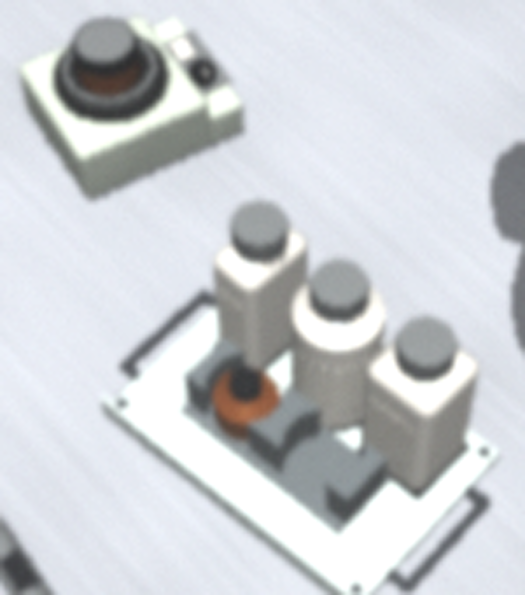

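View pics/m24.png

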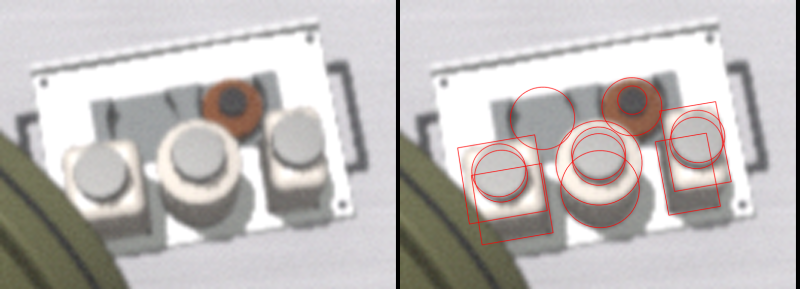

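View pics/t25.png

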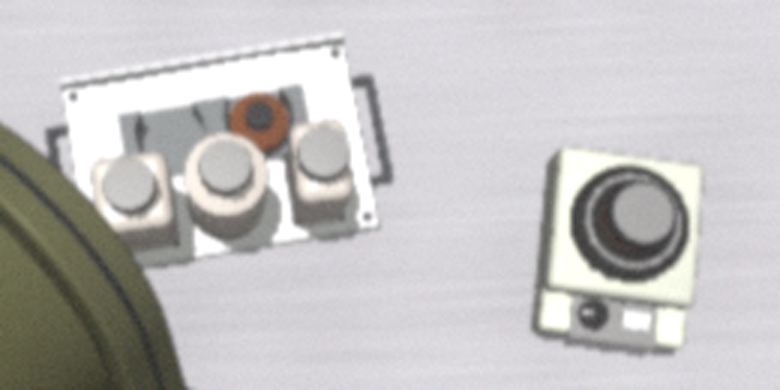

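```bash
python3 -c "
from plant import env
print(env.job_done())"
```

```text
the job is handed in; nothing more can be done
None
```

The jar is in the mixer's cup, both bottles are back on their own pads, and the job was handed in at about 43.5 s of the 128 s. No verdict was reported.

**What I did:** I stood the square and round bottles upright in the tray, holding each by its cap. I then lifted the jar out by the front and rear of its lid, set it in the cup, and put both bottles back at the recorded tool positions they were picked from. The oblong bottle and the vial were not touched.

**Last checks:**
- **Bottles:** In the final pictures from both cameras all three stand upright. The square and round caps are within about half a pixel (roughly 1–2 mm) of where they started in the top view, and the tool was within 1 mm of the pick-up pose at each release.
- **Jar:** It stands upright in the cup, about 2 mm from the centre in the top view.
- **Vial:** It stands where the fitted model of the deck puts it.
- **Arm:** The gripper was open and clear of everything at hand-in.

**Disagreements:**
- **Jar height:** It touched the cup floor with the tool about 3 mm lower than I had calculated, and in the scene camera the lid also looked slightly low. It still met a firm stop, so I released it there.
- **Cameras:** The two camera views differ by about one pixel (2–3 mm) on most objects and by about 7 mm on the tray.

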